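Take up the roll brake of a tape unwinder through its adjuster slot

ROBOT

A 7-joint arm with a two-finger parallel gripper is mounted at the origin on a cart in front of the work surface, level with it; the furniture and walls round the work are solid. World frame = base frame: x ahead of the robot, y to its left, z up, the work surface at z = 0. Lengths are in m, angles in rad, forces in N, time in s.
With the tool pointing down it reaches from about 0.4 to 0.875 m from the base axis. Payload 4.4 kg.
Tool frame: the origin (TCP) lies midway between the tips of the shut fingers; the grasp point (between the pads) lies 19 mm behind it; z points along the fingers, y is the direction in which the jaws open and shut (so a half turn about z gives the same grasp; the last joint's range is limited). The gripper opens to 85 mm and grips with 20 to 120 N. Pads are 22 mm wide; open, the fingers measure 114 mm over their backs; the gripper's body (76 mm by 85 mm) begins 54 mm behind the grasp point. The pads swing forward as they close: fully open they stand 13 mm farther back than shut.
Start: joints at [1.076, 0.628, 0.038, 1.517, -0.027, 0.996, -0.02], TCP at [0.27, -0.591, 0.231] pointing down, gripper open.
Joint ranges: [-3.06, 3.06], [-0.37, 2.12], [-1.25, 1.32], [0.18, 2.47], [-1.1, 4.24], [0.23, 1.98], [-2.94, 2.94]. Speed limits (rad/s): [2.57, 2.57, 3.14, 3.14, 3.14, 3.14, 3.14].

INTERFACE

Orientations are given as a unit quaternion [w, x, y, z].
In Python, from rig import arm, optics, spot_in, outline_of, landmark_of gives the robot as it stands.
- The arm moves only by the tool arm_command, never from a script. Its argument "increments" is a list of rows, each a list of 2 entries, a list of its own where there are three numbers: the shift along the tool's x, y, z in mm, then the turn about the tool's z in rad. A call has exactly 5 rows; each row is the pose to reach, as a shift and turn from the pose measured when the call began, along the tool's axes at that moment; what a row does not reach only later rows make up. A row lasts 1/12 s, in which the tool goes at most 41.7 mm and 7.16 degrees, less where a joint would pass 70% of its speed; a pose out of reach is approached as far as the arm can. A call with a gripper value outside its range is refused whole. "gripper" is the closure in counts, from 0 (fully open) to 255 (shut), set as the call begins (left out, the last holds). The fingers move at their own pace and stop on an object; "grip_force" is the grip in N (left out, the last holds). Time passes only in rows, so rows that repeat a pose let the fingers close, or fill a call up. It gives the time, the measured TCP pose, the force and the opening at its end, in the units of the state.
- arm.state(): the state, without advancing time (a new reading comes with each control period).
- optics.get_image(name): name is "side" or "top" or "wrist"; returns (picture, depth): 420x560x3 uint8, red, green, blue; 420x560 float32, m along the optical axis (not along the pixel's ray), 0 where there is no reading.
- optics.get_calibration(name): a dict with "fovy" (degrees; the focal length in pixels is half the picture's height over the tangent of half this angle, whatever the lens; pixels are square), "cx", "cy" (the principal point, pixels), "D" ([k1, k2, p1, p2, k3] as OpenCV has them; the pictures are not rectified), "position" and "orientation" of the camera in the world. Camera axes: x right, y down, z forward; pixel columns grow to the right and rows downward; lengths in m; the calibration is good to about 2 mm. A picture is of the moment at which its call begins: read the wrist's pose just before it. get_calibration takes no time and is no camera call; for the wrist camera it gives the pose at the moment of the call.
- arm.sign_off(): hands the job in, once; it reports no verdict.
Trained networks look in the newest picture that a camera, given by its name, has taken for a name from the list of things; names that differ only in an ending like _2 or _b are one class to them, and where a whole thing is asked for, a point or a joint stands for the part that bears it (a point fixed in the world has none). Each returns a list of dicts, best first, with "conf" (0 to 1); they miss things now and then, are a little off and sometimes report something else, mostly with a low value. They report only what shows in the picture. A call takes as long as a camera call.
- spot_in(thing, camera): "location" ([x, y, z] in m, in the coordinates of the camera as it stood for that picture, good to about 4 mm: the middle of the surface that is visible of it).
- outline_of(thing, camera): "region" (420x560 bool, what is visible of it).
- landmark_of(thing, camera): "location" ([x, y, z] in m, in the coordinates of the camera as it stood for that picture, good to about 4 mm: a listed point, or the origin of a listed thing).
The state is a dict: "time_s": time; "joint_pos": joint angles; "joint_velocities": joint speeds; "joint_efforts": joint torques, N m; "tcp_pos": TCP position; "tool_rot": TCP orientation; "contact_force": force on the tool from outside, world axes, zero at the start; "moment": the same for the moment, N m; "grip_width": finger opening in m.
Only numpy, scipy, OpenCV 4.12 (cv2) and the standard library are available. Lean on these libraries where they do the work, as an engineer would, in place of code of your own. Each camera call takes 0.05 s, during which the arm holds its last target.

TASK

The shoe of the tape unwinder's roll brake stands off the grey tape roll. Take the adjuster tool out of its block and, working only with the tool through the slot in the cover, turn the star wheel inside tooth by tooth in the direction of the arrow until the sprung shoe bears firmly on the roll (about 10 N, felt as the wheel becoming clearly stiffer; more than 20 N crushes the roll). Then stand the tool back in its block, without forcing anything and leaving the things around undisturbed.

Things in the scene. Friction and masses are not known exactly. Their poses are not given: they have to be found in the camera images.
- unwinder: fixed grey tape unwinder. Origin on the worktop straight under the slot. Base plate 8 mm thick, 130 mm along x, from y = -42 to +194 mm. At the origin the adjuster housing, 96 x 50 mm, its cover (4 mm thick) topping out at z = 76 mm. Hand and arm must not touch the unit; never press on it or its wheel with more than 40 N through the tool, even for a moment
- slot (a point): centre of the slot, at the cover's top face. The slot is 40 mm long along x and 13 mm wide along y, straight above the wheel's axis and teeth; axes as those of the unwinder. A raised arrow beside it points to +x, the way to push the teeth
- wheel_centre (a point): centre of the star wheel inside the housing, 40 mm under the slot; axle level, along the unwinder's y. 10 steel teeth (36 deg apart), 10 mm wide, tip radius 30 mm, solid to radius 19 mm, teeth 6 mm thick at the root, 3 mm at the tip. This point does not turn: the start angle is unknown, a tooth or a gap may lie under the slot. Friction 0.10 N m (about 4 N at the teeth); stays where left
- screw_exit (a point): fixed point where the screw leaves the housing, 25 mm from the wheel's centre, towards the roll. The wheel drives the shoe along the unwinder's +y, 5 mm per tooth. Start gap from shoe to roll unknown, about 2 to 10 mm (0.5 to 2 teeth). The shoe is sprung, 4 N per mm: each tooth after it touches adds 20 N on the roll; at 10 N on the roll a tooth needs about 7 N of push, not 4
- rollers: two fixed upright grey backing rollers, 20 mm thick and 46 mm tall, on the base plate beyond the tape roll; the shoe presses the tape roll against them. Origin and axes as those of the unwinder
- roll: loose grey tape roll, 102 mm across and 48 mm tall, lying flat on the base plate between shoe and rollers, centre at about y = 121 mm of the unwinder. Origin: centre of its underside. Leave it to the shoe; do not touch it
- adjuster: adjuster tool: black handle 20 mm (x) by 26 mm (y) by 52 mm tall (z), with a round steel prod, 6 mm thick with rounded end, standing out 34 mm below it. Origin: centre of the handle's underside; z points up along the handle. 60 g. Starts upright in its block, handle resting on the block's top. Best gripped on its x faces, fingers closing along the direction of the push
- adjuster_tip (a point): end of the prod, on the tool's axis, 34 mm below the handle
- block: fixed grey block, 66 x 66 x 50 mm, origin at the centre of its underside, with an upright hole for the prod in the middle of its top
- block_hole (a point): centre of the hole's mouth on the block's top, 50 mm above the worktop; the hole is 12 mm in diameter and 42 mm deep
- stapler: black stapler, 34 x 146 x 47 mm, bystander, loose, origin at the centre of its underside
- mug: spotted mug, 82 x 114 x 91 mm, bystander, loose, origin at its underside
- spare_roll: beige tape roll, 94 mm across and 25 mm tall, bystander, loose, origin at the centre of its underside
- weight_0: brass check weight, 30 mm across and 40 mm tall, bystander, loose, origin at the centre of its underside

How it is judged:
On the way, in this order (a step that is already met when the one before it is completed fails the run):
1. the tool's prod stands in the slot, down among the teeth of the star wheel (z of adjuster_tip in the frame of slot below -0.012 m and horizontal distance between adjuster_tip and slot below 0.022 m), for 0.1 s.
2. with the prod still in the slot, the shoe presses the roll against the rollers with more than 4 N (contact force between roll and rollers above 4 N and z of adjuster_tip in the frame of slot below -0.004 m and horizontal distance between adjuster_tip and slot below 0.022 m), for 0.1 s.
At the end, for the whole second after the job is handed in: the shoe holds the resting roll against the backing rollers with more than 4 N (never over 20 N on the way); the tool stands released, still and upright (0.12 rad) in its block, prod within 7 mm of the hole's middle, handle within 4 mm of the block's top (contact force between roll and rollers above 4 N and horizontal distance between adjuster_tip and block_hole below 0.007 m and z of adjuster in the frame of block_hole below 0.004 m and angle between adjuster's own z axis and vertical below 0.12 rad and linear speed of each of adjuster, roll below 0.02 m/s); the robot touches nothing.
It fails at once if the tape roll is crushed: more than 20 N between it and the rollers (contact force between roll and rollers above 20 N).
It fails at once if the tool is forced against the unwinder or its star wheel with more than 40 N (contact force between adjuster and unwinder above 40 N).
It fails at once if hand or arm touches the unwinder or the roll, or the tool touches the roll, with more than 2 N (contact force between any of the fingers, the arm and unwinder above 2 N or contact force between any of the fingers, the arm, adjuster and roll above 2 N).
It fails at once if the stapler, mug, beige roll or check weight is pushed more than 20 mm away (distance of any of stapler, mug, spare_roll, weight_0 from where it was at the start of the episode above 0.02 m).
It also fails if it takes over 72 s, if anything falls off the work surface, if the arm or the gripper's body presses on something with over 40 N, if the wrist force passes 120 N, or if a joint passes its speed limit or range.

## Working session

There is one attempt and no reset: what is moved stays moved. The work goes in short steps, Python scripts to look and compute and a tool call to move; the robot and the scene stay as the last step left them, time stands still between calls to the robot, and variables do not carry over. Pictures are saved under pics/ and viewed, and the job is handed in when it is done.

Besides the shell and the picture viewer there is one more tool, called after "Request:" by a JSON object that holds its "fn" and its "kwargs", one argument or row to a line. arm_command: Moves the arm, as the interface text tells. Its arguments: {"type":"object","properties":{"increments":{"type":"array","items":{"type":"array"}},"gripper":{"type":"number"},"grip_force":{"type":"number"}},"required":["increments"]}

```bash
mkdir -p pics; ls; cat > h.py <<'E'
import numpy as np, cv2
from rig import arm, optics, spot_in, outline_of, landmark_of
from scipy.spatial.transform import Rotation as R
def rot(q): return R.from_quat([q[1],q[2],q[3],q[0]]).as_matrix()
def snap(n,f):
    p,d=optics.get_image(n); cv2.imwrite('pics/'+f+'.png',p[:,:,::-1]); np.save('pics/'+f+'_d.npy',d); return p,d
def w(n,loc):
    c=optics.get_calibration(n); return rot(c['orientation'])@np.array(loc)+np.array(c['position'])
E
python3 - <<'E'
from h import *
np.set_printoptions(precision=4,suppress=True)
print(arm.state())
for n in ['side','top']:
    print(n,optics.get_calibration(n))
    snap(n,n+'0')
    for t in ['slot','wheel_centre','screw_exit','roll','adjuster','adjuster_tip','block_hole','block','unwinder','rollers','stapler','mug','spare_roll','weight_0']:
        r=landmark_of(t,n)
        print(t,[(round(x['conf'],2),w(n,x['location'])) for x in r[:2]])
print(arm.state()['time_s'])
E
```

```text
pics
{'time_s': 0.0, 'joint_pos': array([ 1.0762,  0.6294,  0.0384,  1.5184, -0.027 ,  0.9963, -0.02  ]), 'joint_velocities': array([-0.0001,  0.0003, -0.0006, -0.0007, -0.0017,  0.0009, -0.0003]), 'joint_efforts': array([ -0.0007, -56.3399,   1.2257, -19.3447,   0.0109,   0.0105,
        -0.    ]), 'tcp_pos': array([ 0.27  , -0.5906,  0.2304]), 'tool_rot': array([-0.0009,  0.9771,  0.2128, -0.0002]), 'contact_force': array([ 0.4555, -0.0953, -0.0499]), 'moment': array([-0.0213, -0.0292, -0.0339]), 'grip_width': 0.08530506721279185}
side {'fovy': 49.60445209960554, 'cx': 288.2884478059691, 'cy': 221.55337481922066, 'D': array([0.0075, 0.    , 0.    , 0.    , 0.    ]), 'position': array([0.1197, 0.8068, 0.847 ]), 'orientation': array([ 0.1113, -0.2323,  0.884 , -0.3902])}
slot [(0.65, array([0.4719, 0.054 , 0.0766]))]
wheel_centre []
screw_exit [(0.73, array([0.4757, 0.0792, 0.0406])), (0.32, array([ 0.7616, -0.1362, -0.0005]))]
roll [(0.57, array([0.4876, 0.1733, 0.007 ])), (0.35, array([0.4709, 0.0561, 0.0765]))]
adjuster [(0.54, array([0.4887, 0.3978, 0.0501]))]
adjuster_tip [(0.5,
[... 941 characters left out ...]
l [(0.79, array([0.4914, 0.1702, 0.0058]))]
adjuster [(0.51, array([0.4918, 0.3972, 0.0453]))]
adjuster_tip [(0.28, array([ 0.7634, -0.1372, -0.0017]))]
block_hole [(0.69, array([ 0.4902,  0.3942, -0.0027])), (0.64, array([ 0.381 , -0.0775,  0.001 ]))]
block [(0.9, array([ 0.4882,  0.3933, -0.0012]))]
unwinder [(0.66, array([0.4771, 0.0524, 0.0043]))]
rollers [(0.53, array([0.4697, 0.0553, 0.0798]))]
stapler [(0.62, array([ 0.4165, -0.3265, -0.0023]))]
mug [(0.97, array([ 0.7606, -0.1384, -0.0013])), (0.49, array([0.4749, 0.0515, 0.0739]))]
spare_roll [(0.8, array([ 0.7772,  0.1821, -0.0038]))]
weight_0 [(0.64, array([0.4873, 0.1745, 0.0069])), (0.48, array([ 0.3786, -0.0789,  0.0003]))]
1.5
```

View pics/top0.png

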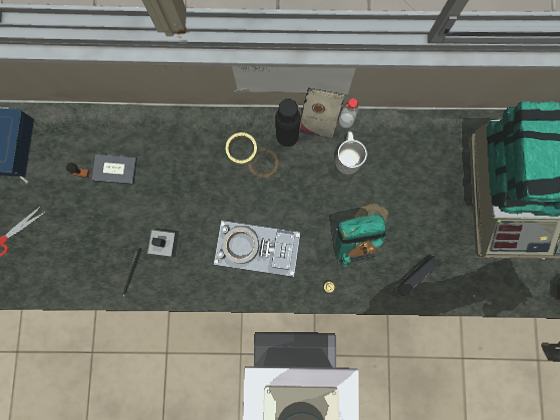

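View pics/side0.png

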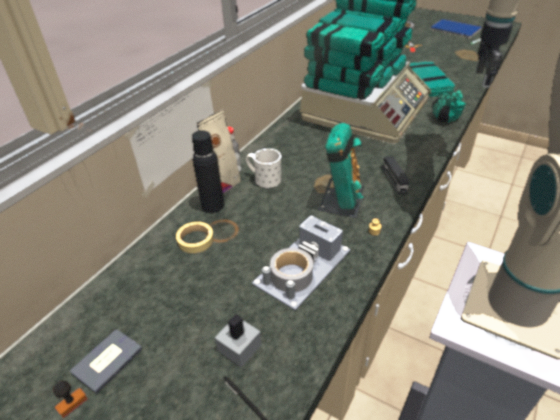

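```bash
cat >> h.py <<'E'
def cloud(n,d,c=None):
    c=c or optics.get_calibration(n)
    H,W=d.shape; f=H/2/np.tan(np.radians(c['fovy'])/2)
    K=np.array([[f,0,c['cx']],[0,f,c['cy']],[0,0,1]])
    u,v=np.meshgrid(np.arange(W),np.arange(H))
    pts=np.stack([u.ravel(),v.ravel()],1).astype(np.float64)[:,None]
    n2=cv2.undistortPoints(pts,K,np.array(c['D']))[:,0].reshape(H,W,2)
    P=np.dstack([n2[...,0]*d,n2[...,1]*d,d])
    return P@rot(c['orientation']).T+np.array(c['position'])
def proj(n,p,c=None):
    c=c or optics.get_calibration(n); f=210/np.tan(np.radians(c['fovy'])/2)
    K=np.array([[f,0,c['cx']],[0,f,c['cy']],[0,0,1]])
    Rm=rot(c['orientation']); q=(np.atleast_2d(p)-np.array(c['position']))@Rm
    return cv2.projectPoints(q,np.zeros(3),np.zeros(3),K,np.array(c['D']))[0][:,0]
E
python3 - <<'E'
from h import *
np.set_printoptions(precision=3,suppress=True,linewidth=200)
d=np.load('pics/top0_d.npy'); P=cloud('top',d)
# grid max height
for x0 in np.arange(0.2,1.0,0.05):
    row=[]
    for y0 in np.arange(-0.75,0.6,0.05):
        m=(P[...,0]>=x0)&(P[...,0]<x0+.05)&(P[...,1]>=y0)&(P[...,1]<y0+.05)&(d>0)
        row.append(int(1000*P[m][:,2].max()) if m.any() else -1)
    print('%.2f'%x0,' '.join('%4d'%r for r in row))
c=optics.get_calibration('wrist'); print(c); print(arm.state()['tcp_pos'])
p,d=snap('top','t1'); 
for t in ['adjuster','block','unwinder']:
    for r in outline_of(t,'top')[:1]:
        g=r['region']; Pt=P[g]; print(t,r['conf'],g.sum(),Pt.mean(0),np.median(Pt[:,2]))
        if g.sum()>20:
            ct=max(cv2.findContours(g.astype(np.uint8),0,1)[0],key=cv2.contourArea); print(cv2.minAreaRect(ct))
p=cv2.resize(p[210:285,130:310],None,fx=4.4,fy=4.4,interpolation=cv2.INTER_CUBIC); cv2.imwrite('pics/t1z.png',p[:,:,::-1])
E
```

```text
0.20 -842 -845 -842 -842  347 -837 -841 -849 -842 -845 -844 -843 -836 -842 -846 -843 -842 -846 -840 -841 -843 -846 -845 -841 -844 -844 -847
0.25   -1   -1   -1  306  350   -1   -1   -1   -1 -845   -1   -1   -1   -1   -1   -1   -1   -1   -1   -1 -845 -848   -1   -1   -1   -1 -851
0.30    9    9    8    7    8    9    8    9    6    7    8    8    9    8    5    7    7    6    8    7    7    7    5    6    6    8    8
0.35   45    9    9    7    8    8    8    9   51   56    8    7    8   42    7    8    8    7    6    8   10    8    7    8   12   12    7
0.40   10    7    7   10    6    7    9   50   53   47    7    9  114    7    7   84   82   57   60   58    8    6   10    9   14    6    8
0.45   68   71   74   74   78   37    8   44    8    6  167  195  226  225    6   83   81   63   60   63    9    8  108  106   13    6    7
0.50   72  109  112  112  119   44    8    9    8    8  194  234  236  230    8   81   81   61   61   62    8    7   54   56    6    9    8
0.55   -1  172  258  337  336  334    8    7   10    6    6  226  214    7    7    9    7    8   12   16    5    8    6 
[... 1014 characters left out ...]
   -1  386  388  390  389  388  387  501  356  355  356  356  354  356  356  354  356  355  489  491  430  354  356  357  358
{'fovy': 60.50869029652762, 'cx': 284.5172801498315, 'cy': 213.3907541077297, 'D': array([-0.046,  0.   ,  0.   ,  0.   ,  0.   ]), 'position': array([ 0.346, -0.557,  0.374]), 'orientation': array([ 0.137,  0.83 , -0.533, -0.089])}
[ 0.27  -0.591  0.231]
block 0.67 478 [0.488 0.386 0.057] 0.04875102850391755
((163.00001525878906, 243.50001525878906), (26.468236923217773, 23.67345428466797), 9.462322235107422)
unwinder 0.9 2932 [0.478 0.119 0.03 ] 0.009228073941955461
((256.8116149902344, 248.78109741210938), (81.15654754638672, 45.481422424316406), 8.365886688232422)
```

View pics/t1z.png

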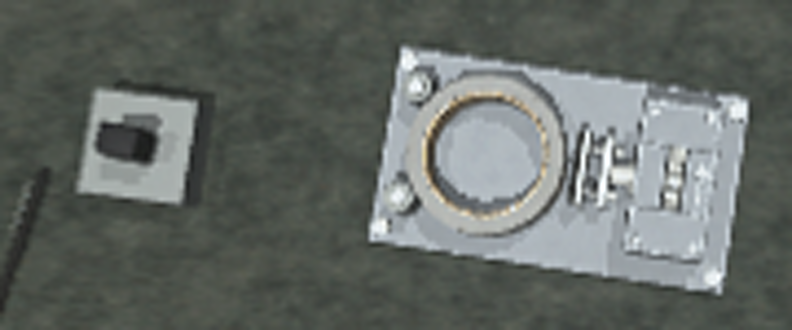

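```bash
cat > pl.py <<'E'
import sys
from h import *
# usage: pl.py x y z [yawdeg of tool y]
def plan(t,yaw=None):
    s=arm.state(); M=rot(s['tool_rot']); d=M.T@(np.array(t)-s['tcp_pos'])*1000
    y=np.degrees(np.arctan2(M[1,1],M[0,1])); turn=0
    if yaw is not None: turn=-np.radians((yaw-y+180)%360-180)
    print('shift mm',d.round(1),'turn',round(turn,3),'yaw now',round(y,1),'tcp',s['tcp_pos'].round(4),'tilt',np.degrees(np.arccos(-M[2,2])).round(2),'t',s['time_s'],'F',s['contact_force'].round(2),'q',s['joint_pos'].round(2),'grip',round(s['grip_width'],4))
if __name__=='__main__':
    a=[float(x) for x in sys.argv[1:]]; plan(a[:3],a[3] if len(a)>3 else None)
E
python3 pl.py 0.47 0.05 0.38 -7.7
```

```text
shift mm [ 448.2 -500.1 -148.7] turn -1.008 yaw now -65.4 tcp [ 0.2703 -0.5912  0.2313] tilt 0.01 t 1.7 F [-0.22  0.28  0.34] q [ 1.08  0.63  0.04  1.52 -0.03  1.   -0.02] grip 0.0857
```

Request:
{"fn": "arm_command", "kwargs": {
  "increments": [
    [[0,0,-40],0],
    [[0,0,-80],0],
    [[0,0,-120],0],
    [[20,-23,-150],-0.05],
    [[45,-50,-150],-0.11]
  ],
  "gripper": 0
}}

```text
time_s: 2.12
tcp_pos: [0.2899, -0.5316, 0.3877]
tool_rot: [0.007, 0.964, 0.265, 0.001]
contact_force: [0.6, 0.1, -0.1]
grip_width: 0.0853
```

```bash
python3 pl.py 0.47 0.05 0.38 -7.7
```

```text
shift mm [ 451.7 -408.3    1.4] turn -0.901 yaw now -59.3 tcp [ 0.2899 -0.5316  0.3877] tilt 0.76 t 2.1167 F [ 0.64  0.09 -0.15] q [ 1.01  0.43  0.02  1.42 -0.    1.27 -0.01] grip 0.0853
```

Request:
{"fn": "arm_command", "kwargs": {
  "increments": [
    [[29,-26,0],-0.06],
    [[58,-52,0],-0.12],
    [[87,-79,0],-0.18],
    [[116,-105,0],-0.24],
    [[145,-131,0],-0.3]
  ]
}}

```text
time_s: 2.53
tcp_pos: [0.3479, -0.343, 0.386]
tool_rot: [0.007, 0.913, 0.407, -0.0]
contact_force: [0.2, 0.8, 0.8]
grip_width: 0.0851
```

```bash
python3 pl.py 0.47 0.05 0.38 -7.7
```

```text
shift mm [ 373.9 -172.1    1.5] turn -0.598 yaw now -42.0 tcp [ 0.3479 -0.343   0.386 ] tilt 0.81 t 2.5333 F [0.18 0.81 0.78] q [ 0.8   0.24 -0.11  1.72  0.04  1.17 -0.05] grip 0.0851
```

Request:
{"fn": "arm_command", "kwargs": {
  "increments": [
    [[36,-16,0],-0.07],
    [[72,-33,0],-0.14],
    [[108,-49,0],-0.21],
    [[144,-66,0],-0.28],
    [[180,-83,0],-0.35]
  ]
}}

```text
time_s: 2.95
tcp_pos: [0.4066, -0.1519, 0.3842]
tool_rot: [0.007, 0.828, 0.561, -0.001]
contact_force: [1.4, 0.5, -1.5]
grip_width: 0.0854
```

```bash
python3 pl.py 0.47 0.05 0.32 -7.7
```

```text
shift mm [211.6 -16.6  61.8] turn -0.245 yaw now -21.7 tcp [ 0.4066 -0.1519  0.3842] tilt 0.86 t 2.95 F [ 1.39  0.46 -1.51] q [ 0.54  0.15 -0.3   1.84  0.06  1.15 -0.16] grip 0.0854
```

Request:
{"fn": "arm_command", "kwargs": {
  "increments": [
    [[40,-3,0],-0.06],
    [[80,-6,0],-0.12],
    [[120,-9,0],-0.18],
    [[160,-12,5],-0.24],
    [[195,-15,20],-0.24]
  ]
}}

```text
time_s: 3.37
tcp_pos: [0.4667, 0.0376, 0.3638]
tool_rot: [0.009, 0.753, 0.657, 0.0]
contact_force: [0.6, -0.6, -0.5]
grip_width: 0.0856
```

```bash
python3 pl.py 0.47 0.05 0.28 -7.7
```

```text
shift mm [13.7  0.4 83.7] turn -0.001 yaw now -7.8 tcp [0.4667 0.0376 0.3638] tilt 1.0 t 3.3667 F [ 0.59 -0.6  -0.49] q [ 0.22  0.24 -0.47  1.8   0.14  1.12 -0.43] grip 0.0856
```

Request:
{"fn": "arm_command", "kwargs": {
  "increments": [
    [[10,0,40],0],
    [[14,0,80],0],
    [[14,0,105],0],
    [[14,0,105],0],
    [[14,0,105],0]
  ]
}}

```text
time_s: 3.78
tcp_pos: [0.4694, 0.05, 0.2584]
tool_rot: [0.008, 0.753, 0.657, -0.001]
contact_force: [1.3, 0.7, 0.7]
grip_width: 0.0855
```

```bash
python3 pl.py 0.47 0.05 0.28 -7.7; python3 - <<'E'
from h import *
np.set_printoptions(precision=4,suppress=True)
import json
c=optics.get_calibration('wrist'); p,d=snap('wrist','w1')
json.dump({k:np.array(v).tolist() for k,v in c.items()},open('pics/w1.json','w'))
for t in ['slot','wheel_centre','screw_exit','roll','rollers','unwinder']:
    r=landmark_of(t,'wrist')
    print(t,[(round(x['conf'],2),w('wrist',x['location'])) for x in r[:2]])
E
```

```text
shift mm [ -0.1   0.8 -21.6] turn -0.001 yaw now -7.8 tcp [0.4694 0.05   0.2584] tilt 0.92 t 3.7833 F [1.27 0.65 0.71] q [ 0.16  0.36 -0.45  1.96  0.23  0.86 -0.55] grip 0.0855
slot [(0.6, array([0.4777, 0.0582, 0.076 ]))]
wheel_centre [(0.89, array([0.4778, 0.0554, 0.0387]))]
screw_exit [(0.97, array([0.482 , 0.0814, 0.0411]))]
roll []
rollers [(0.49, array([0.4816, 0.0804, 0.0364]))]
unwinder [(0.78, array([0.4766, 0.0549, 0.0037]))]
```

View pics/w1.png

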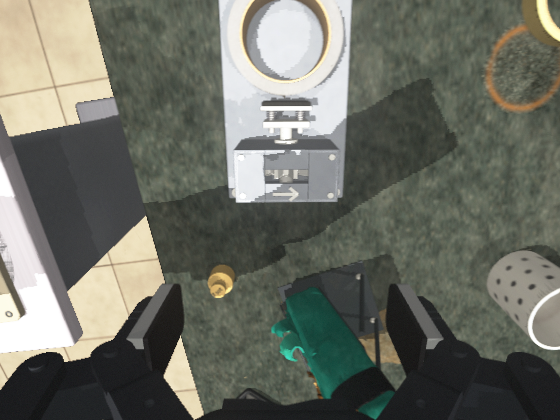

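```bash
python3 - <<'E'
from h import *
import json
np.set_printoptions(precision=4,suppress=True,linewidth=160)
c=json.load(open('pics/w1.json')); p=cv2.imread('pics/w1.png'); d=np.load('pics/w1_d.npy'); P=cloud('wrist',d,c); np.save('pics/w1_P.npy',P)
z=cv2.resize(p[85:215,215:355],None,fx=5.5,fy=4.5*5.5/4.5,interpolation=cv2.INTER_CUBIC); z=z[:600]; cv2.imwrite('pics/w1z.png',z)
# cover: depth z in .070-.082
m=(abs(P[...,2]-.076)<.006); m[:130]=0; m[215:]=0
lab=m.astype(np.uint8)
ct=max(cv2.findContours(lab,0,1)[0],key=cv2.contourArea); print(cv2.minAreaRect(ct), np.median(P[m][:,2]))
# fit rect in world
pts=P[m][:,:2].astype(np.float32); print(cv2.minAreaRect(pts*1000))
print((P[165:190,262:312,2][::2,::2]*1000).astype(int))
E
```

```text
((285.5, 175.0), (54.0, 105.0), 90.0) 0.07614222613813035
((473.777099609375, 56.052978515625), (50.9178466796875, 96.23902130126953), 82.36128234863281)
[[ 76  75  77  76  75  76  75  76  75  76  75  77  75  75  76  76  76  76  76  75  75  76  77  75  77]
 [ 76  76  76  76  77  75  76  76  76  76  76  76  77  76  76  75  75  76  75  76  76  76  76  75  76]
 [ 76  75  75  77  76  76  76  77  76  74  75  76  74  76  75  76  75  76  76  74  76  76  76  74  75]
 [ 76  54  52  52  50  49  64  66  63  58  55  53  53  55  62  65  65  64  49  51  52  53  54  75  75]
 [ 76  53  52  51  50  49  62  65  63  59  54  55  54  55  60  65  66  65  49  51  52  53  55  75  76]
 [ 76  72  52  51  49   7  61  65  64  59  56  55  54  57  61  64  64  63   8  50  51  52  54  76  76]
 [ 75  74   9   9   7   7  64  64  62  40  42  41  41  41  59  63  64  64   7   9   8   7   8  77  75]
 [ 76  74   9   8   7   7   9   9   6  41  41  43  43  43  40   7   9   8   7   7   9   6   9  76  75]
 [ 74  75  10  10   9  11  10  10  11  40  42  44  42  42  40  10  10  11  11  11  10  11  11  75  75]
 [ 75  75  74  75  74  76  75  75  75  76  76  75  75  76  74  74  73  74  76  75  75  75  76  77  74]
 [ 76  75  76  76  77  75  75  77  76  76  75  75  76  76  75  75  75  77  76  76  76  76  75  76  74]
 [ 76  76  77  76  74  75  76  76  77  75  76  76  77  75  77  75  75  75  76  77  76  75  76  76  76]
 [ 75  75  76  75  76  76  74  77  76  75  75  76  76  77 400  77  76  76  76  76  77  76  77  75  75]]
```

View pics/w1z.png

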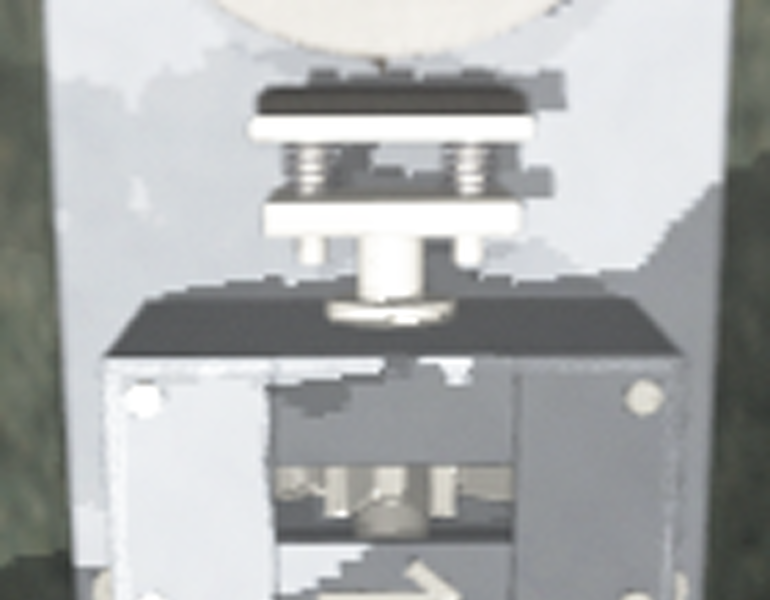

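```bash
python3 - <<'E'
from h import *
np.set_printoptions(precision=4,suppress=True,linewidth=170)
P=np.load('pics/w1_P.npy')
o=np.array([.4738,.0561]); a=np.radians(-7.64); ex=np.array([np.cos(a),np.sin(a)]); ey=np.array([-ex[1],ex[0]])
def loc(q): q=q-o; return np.stack([q@ex,q@ey],-1)*1000
L=loc(P[...,:2]); 
for u in (270,276,280,284,288,292,300):
    print('col',u); print(' '.join('%d:%.1f/%d'%(v,L[v,u,1],P[v,u,2]*1000) for v in range(78,130,1) if v<114 or v%4==0))
# slot edges
for v in range(166,188): print(v,L[v,282].round(1),int(P[v,282,2]*1000),end=' | ')
print()
for u in list(range(258,268))+list(range(304,314)): print(u,L[176,u].round(1),int(P[176,u,2]*1000),end=' | ')
print()
print('teeth row174:',[(u,L[174,u,0].round(1),int(P[174,u,2]*1000)) for u in range(262,312)])
# top surface of roll circle fit
m=(abs(P[...,2]-.056)<.004); m[105:]=0; q=L[m]; print(q.min(0),q.max(0))
E
```

```text
col 270
78:87.2/8 79:85.3/55 80:84.4/54 81:83.5/55 82:82.7/56 83:81.8/55 84:81.0/56 85:80.1/55 86:79.2/56 87:78.4/54 88:77.5/54 89:76.6/55 90:75.8/54 91:74.9/55 92:74.0/54 93:73.1/54 94:71.5/9 95:70.4/8 96:69.5/9 97:68.5/8 98:67.4/8 99:66.4/8 100:65.9/22 101:65.8/46 102:65.1/50 103:64.2/52 104:63.3/52 105:62.4/50 106:61.5/51 107:60.6/52 108:59.7/51 109:58.9/53 110:57.9/51 111:56.4/42 112:55.5/42 113:54.2/37 116:51.5/39 120:47.6/38 124:45.1/51 128:40.0/39
col 276
78:87.2/7 79:86.1/10 80:84.4/54 81:83.5/55 82:82.7/54 83:81.8/54 84:80.9/55 85:80.1/57 86:79.2/55 87:78.4/56 88:77.5/54 89:76.6/55 90:75.8/56 91:74.9/55 92:74.0/54 93:73.1/55 94:72.3/55 95:70.4/7 96:69.4/8 97:68.4/7 98:67.4/7 99:66.4/8 100:65.9/22 101:65.8/48 102:65.0/51 103:64.2/51 104:63.3/51 105:62.3/50 106:61.5/52 107:60.6/52 108:59.7/51 109:58.8/52 110:57.8/50 111:54.3/8 112:53.2/7 113:52.3/8 116:49.1/7 120:47.7/39 124:45.2/53 128:36.6/7
col 280
78:87.2/7 79:86.2/7 80:85.2/7 81:83.5/54 82:82.6/56 83:81.8/55 84:80.9/56 85:80.1/56 86:79.2/55 87:78.3/57 88:77.5/55 89:76.6/56 90:75.7/55 91:74.8/53 92:74.0/56 93:73.1/55 94:72
[... 3817 characters left out ...]
 (289, np.float64(3.6), 59), (290, np.float64(4.5), 60), (291, np.float64(5.4), 61), (292, np.float64(6.3), 65), (293, np.float64(7.2), 66), (294, np.float64(8.1), 65), (295, np.float64(9.2), 64), (296, np.float64(10.1), 64), (297, np.float64(11.7), 50), (298, np.float64(12.8), 49), (299, np.float64(13.7), 51), (300, np.float64(14.7), 50), (301, np.float64(15.7), 51), (302, np.float64(16.6), 51), (303, np.float64(17.5), 52), (304, np.float64(18.4), 54), (305, np.float64(19.3), 55), (306, np.float64(20.5), 53), (307, np.float64(21.2), 56), (308, np.float64(20.7), 75), (309, np.float64(21.6), 75), (310, np.float64(22.4), 76), (311, np.float64(23.4), 76)]
[-50.9411  63.2364] [ 49.1708 149.7933]
```

Request:
{"fn": "arm_command", "kwargs": {
  "increments": [
    [[40,3,0],0],
    [[80,5,0],0],
    [[120,7,0],0],
    [[160,9,0],0],
    [[200,11,0],0]
  ]
}}

```text
time_s: 4.55
tcp_pos: [0.5093, 0.2483, 0.2587]
tool_rot: [0.01, 0.754, 0.657, 0.002]
contact_force: [0.5, -0.1, 0.7]
grip_width: 0.0854
```

```bash
python3 pl.py 0.485 0.38 0.24 -7.7
```

```text
shift mm [127.3 -42.4  16.7] turn -0.003 yaw now -7.9 tcp [0.5093 0.2483 0.2587] tilt 1.15 t 4.55 F [ 0.48 -0.14  0.67] q [-0.22  0.5  -0.45  1.72  0.28  0.97 -0.92] grip 0.0854
```

Request:
{"fn": "arm_command", "kwargs": {
  "increments": [
    [[38,-12,5],0],
    [[76,-24,10],0],
    [[112,-37,16],0],
    [[127,-42,16],0],
    [[127,-42,16],0]
  ]
}}

```text
time_s: 4.97
tcp_pos: [0.4825, 0.3857, 0.2409]
tool_rot: [0.008, 0.752, 0.66, 0.003]
contact_force: [0.0, 0.6, -0.6]
grip_width: 0.0851
```

```bash
python3 pl.py 0.485 0.38 0.24 -7.7; python3 - <<'E'
from h import *
np.set_printoptions(precision=4,suppress=True)
import json
c=optics.get_calibration('wrist'); p,d=snap('wrist','w2')
json.dump({k:np.array(v).tolist() for k,v in c.items()},open('pics/w2.json','w'))
P=cloud('wrist',d,c); np.save('pics/w2_P.npy',P)
for t in ['block','block_hole','adjuster','adjuster_tip']:
    r=landmark_of(t,'wrist')
    print(t,[(round(x['conf'],2),w('wrist',x['location'])) for x in r[:2]])
for t in ['block','adjuster']:
    for r in outline_of(t,'wrist')[:1]:
        print(t,r['conf']); g=r['region']
        for lo,hi in ((.046,.054),(.095,.110)):
            m=g&(P[...,2]>lo)&(P[...,2]<hi)
            if m.sum()>20: print(lo,m.sum(),cv2.minAreaRect((P[m][:,:2]*1000).astype(np.float32)),np.median(P[m][:,2]))
E
```

```text
shift mm [-5.3  3.2  1. ] turn 0.004 yaw now -7.5 tcp [0.4825 0.3857 0.2409] tilt 0.94 t 4.9667 F [ 0.04  0.59 -0.64] q [-0.46  0.6  -0.44  1.6   0.31  1.01 -1.13] grip 0.0851
block [(0.57, array([ 0.4913,  0.3913, -0.0005])), (0.29, array([0.4908, 0.3891, 0.0479]))]
block_hole [(0.91, array([0.4954, 0.3918, 0.0449]))]
adjuster [(0.73, array([0.4947, 0.3887, 0.048 ]))]
adjuster_tip [(0.61, array([0.4938, 0.3906, 0.0476])), (0.24, array([ 0.4933,  0.3865, -0.0016]))]
block 0.7
0.046 3881 ((491.28118896484375, 399.10955810546875), (66.53221893310547, 66.21830749511719), 83.48432159423828) 0.05015469798916522
adjuster 0.85
0.095 782 ((490.9090881347656, 399.57330322265625), (26.189523696899414, 19.966819763183594), 79.51542663574219) 0.10190200279091746
```

View pics/w2.png

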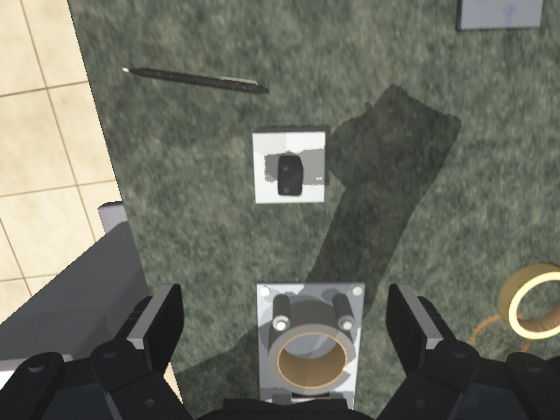

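```bash
python3 pl.py 0.491 0.3995 0.063 -10.5
```

```text
shift mm [ 23.9  -1.7 177.8] turn 0.043 yaw now -8.0 tcp [0.4864 0.3779 0.2411] tilt 1.2 t 5.3167 F [-0.06  0.19  0.03] q [-0.45  0.6  -0.44  1.6   0.31  1.01 -1.13] grip 0.0856
```

Request:
{"fn": "arm_command", "kwargs": {
  "increments": [
    [[12,-1,10],0.02],
    [[24,-2,20],0.04],
    [[24,-2,20],0.043],
    [[24,-2,20],0.043],
    [[24,-2,20],0.043]
  ]
}}

```text
time_s: 5.73
tcp_pos: [0.4885, 0.4007, 0.2212]
tool_rot: [0.011, 0.769, 0.639, 0.002]
contact_force: [-0.3, 0.9, 0.8]
grip_width: 0.0854
```

```bash
cat > blk.py <<'E'
from h import *
c=optics.get_calibration('wrist'); p,d=snap('wrist','w3')
P=cloud('wrist',d,c)
for t in ['block','adjuster']:
    for r in outline_of(t,'wrist')[:1]:
        g=r['region']
        for lo,hi in ((.046,.054),(.095,.110)):
            m=g&(P[...,2]>lo)&(P[...,2]<hi)
            if m.sum()>20: print(t,lo,m.sum(),cv2.minAreaRect((P[m][:,:2]*1000).astype(np.float32)),np.median(P[m][:,2]))
E
python3 blk.py; python3 pl.py 0.491 0.3995 0.063 -10.5
```

```text
block 0.046 4031 ((491.26275634765625, 399.1197509765625), (66.62980651855469, 66.10226440429688), 83.54399108886719) 0.050134611704513166
adjuster 0.046 41 ((490.2500915527344, 388.8616027832031), (43.68757247924805, 24.856576919555664), 78.79316711425781) 0.05043136620075661
adjuster 0.095 850 ((491.0776062011719, 399.85540771484375), (25.608592987060547, 19.561494827270508), 79.8710708618164) 0.10184077430974908
shift mm [  0.5  -0.5 158.5] turn -0.001 yaw now -10.5 tcp [0.4886 0.401  0.2215] tilt 1.24 t 5.8833 F [-0.41 -0.6  -0.33] q [-0.5   0.64 -0.41  1.58  0.32  0.99 -1.2 ] grip 0.0853
```

Request:
{"fn": "arm_command", "kwargs": {
  "increments": [
    [[0,0,35],0],
    [[0,0,70],0],
    [[0,0,105],0],
    [[0,0,130],0],
    [[0,0,140],0]
  ]
}}

```text
time_s: 6.3
tcp_pos: [0.4897, 0.3967, 0.0781]
tool_rot: [0.011, 0.769, 0.639, -0.0]
contact_force: [-0.4, -0.7, -1.4]
grip_width: 0.0855
```

```bash
python3 pl.py 0.491 0.3995 0.063 -10.5
```

```text
shift mm [ 3.2  0.5 15. ] turn -0.001 yaw now -10.6 tcp [0.4897 0.3967 0.0781] tilt 1.25 t 6.3 F [-0.44 -0.65 -1.42] q [-0.53  0.81 -0.34  1.69  0.41  0.72 -1.28] grip 0.0855
```

Request:
{"fn": "arm_command", "kwargs": {
  "increments": [
    [[3,0,8],0],
    [[3,0,15],0],
    [[3,0,15],0],
    [[3,0,15],0],
    [[3,0,15],0]
  ]
}}

```text
time_s: 6.72
tcp_pos: [0.4912, 0.4002, 0.0645]
tool_rot: [0.011, 0.769, 0.639, 0.001]
contact_force: [-1.1, -1.2, 0.4]
grip_width: 0.0853
```

Request:
{"fn": "arm_command", "kwargs": {
  "increments": [
    [[0,0,0],0],
    [[0,0,0],0],
    [[0,0,0],0],
    [[0,0,0],0],
    [[0,0,0],0]
  ],
  "gripper": 255,
  "grip_force": 60
}}

```text
time_s: 7.13
tcp_pos: [0.4913, 0.4002, 0.0647]
tool_rot: [0.011, 0.769, 0.639, 0.001]
contact_force: [0.3, 0.5, 0.0]
grip_width: 0.0258
```

```bash
python3 pl.py 0.491 0.3995 0.063 -10.5
```

```text
shift mm [-0.8 -0.2  1.7] turn -0.001 yaw now -10.6 tcp [0.4913 0.4002 0.0647] tilt 1.25 t 7.1333 F [0.26 0.52 0.03] q [-0.54  0.83 -0.33  1.69  0.42  0.7  -1.29] grip 0.0258
```

Request:
{"fn": "arm_command", "kwargs": {
  "increments": [
    [[0,0,0],0],
    [[0,0,0],0],
    [[0,0,0],0],
    [[0,0,0],0],
    [[0,0,0],0]
  ]
}}

```text
time_s: 7.55
tcp_pos: [0.4912, 0.4004, 0.0648]
tool_rot: [0.011, 0.769, 0.639, 0.001]
contact_force: [-1.8, -0.4, 3.4]
grip_width: 0.0191
```

Request:
{"fn": "arm_command", "kwargs": {
  "increments": [
    [[0,0,-15],0],
    [[0,0,-40],0],
    [[0,0,-75],0],
    [[0,0,-110],0],
    [[0,0,-125],0]
  ]
}}

```text
time_s: 7.97
tcp_pos: [0.4906, 0.404, 0.194]
tool_rot: [0.011, 0.769, 0.639, 0.004]
contact_force: [1.0, 0.3, -0.2]
grip_width: 0.0194
```

```bash
python3 pl.py 0.465 0.055 0.19 -7.7; python3 -c "
from h import *
snap('wrist','w4');snap('side','s4')"
```

```text
shift mm [-347.7   38.7    7.4] turn -0.05 yaw now -10.6 tcp [0.4906 0.404  0.194 ] tilt 1.29 t 7.9667 F [ 0.99  0.35 -0.16] q [-0.5   0.67 -0.41  1.6   0.34  0.93 -1.22] grip 0.0194
```

View pics/w4.png

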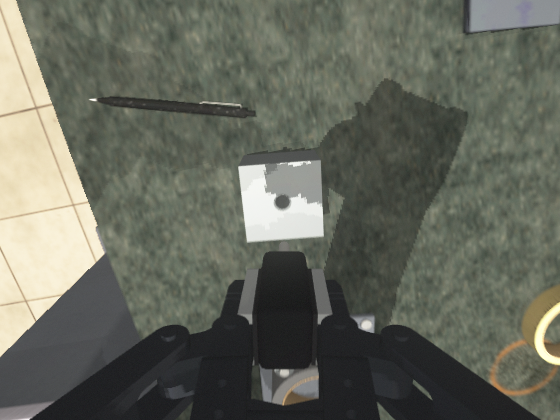

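```bash
cat > hand.py <<'E'
from h import *
np.set_printoptions(precision=2,suppress=True,linewidth=170)
# arm settled
import sys
s=arm.state(); c=optics.get_calibration('wrist'); p,d=snap('wrist',sys.argv[1])
P=cloud('wrist',d,c); M=rot(s['tool_rot'])
T=(P-s['tcp_pos'])@M*1000   # in tool frame
m=(T[...,2]<-30)&(T[...,2]>-50)&(abs(T[...,0])<30)&(abs(T[...,1])<11.5)&(p.max(2)<60)
q=T[m]; print('n',m.sum(),'tool frame handle-top: x',np.percentile(q[:,0],[1,50,99]),'y',np.percentile(q[:,1],[1,50,99]),'z',np.percentile(q[:,2],[5,50,95]))
print(cv2.minAreaRect(q[:,:2].astype(np.float32)))
m=(abs(P[...,2]-.05)<.004)&(p.max(2)>100)
if m.sum()>500: print('block',cv2.minAreaRect((P[m][:,:2]*1000).astype(np.float32)))
print('tcp',s['tcp_pos'],s['joint_velocities'])
E
python3 hand.py w5
```

```text
n 4335 tool frame handle-top: x [-12.56   2.52  11.94] y [-11.31  -0.25  11.22] z [-38.43 -37.07 -32.28]
((-0.6447248458862305, -0.11554336547851562), (26.50472068786621, 23.222068786621094), 1.223040223121643)
block ((481.0716247558594, 308.88177490234375), (247.7815399169922, 66.25886535644531), 83.65414428710938)
tcp [0.49 0.4  0.19] [-0.    0.05  0.02  0.06  0.01 -0.03 -0.01]
```

View pics/s4.png

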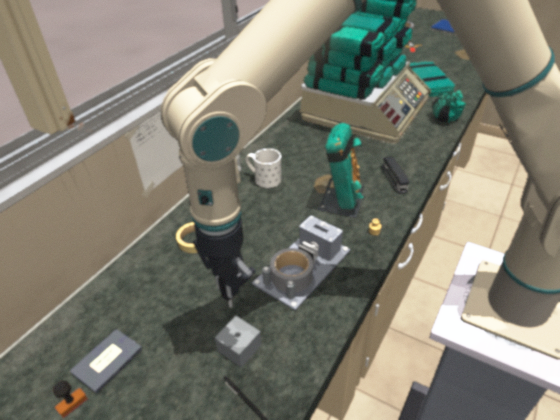

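Request:
{"fn": "arm_command", "kwargs": {
  "increments": [
    [[-40,4,0],0],
    [[-80,8,0],-0.01],
    [[-120,13,0],-0.02],
    [[-160,17,0],-0.03],
    [[-200,22,0],-0.04]
  ]
}}

```text
time_s: 8.53
tcp_pos: [0.473, 0.1993, 0.1915]
tool_rot: [0.011, 0.756, 0.655, 0.0]
contact_force: [1.3, 0.1, -0.9]
grip_width: 0.0194
```

```bash
python3 pl.py 0.4738 0.0571 0.17 -7.7
```

```text
shift mm [-140.3   20.7   23.7] turn -0.009 yaw now -8.2 tcp [0.473  0.1993 0.1915] tilt 1.21 t 8.5333 F [ 1.33  0.13 -0.89] q [-0.17  0.52 -0.44  1.94  0.34  0.76 -0.95] grip 0.0194
```

Request:
{"fn": "arm_command", "kwargs": {
  "increments": [
    [[-40,6,0],0],
    [[-80,12,8],0],
    [[-120,18,16],0],
    [[-140,21,24],0.008],
    [[-140,21,24],0.008]
  ]
}}

```text
time_s: 8.95
tcp_pos: [0.4712, 0.0497, 0.1666]
tool_rot: [0.01, 0.762, 0.648, -0.005]
contact_force: [-0.9, -0.7, -0.2]
grip_width: 0.0195
```

Request:
{"fn": "arm_command", "kwargs": {
  "increments": [
    [[0,0,0],0],
    [[0,0,0],0],
    [[0,0,0],0],
    [[0,0,0],0],
    [[0,0,0],0]
  ]
}}

```text
time_s: 9.37
tcp_pos: [0.4713, 0.0511, 0.1667]
tool_rot: [0.01, 0.761, 0.649, -0.004]
contact_force: [0.4, -0.4, -0.5]
grip_width: 0.0197
```

```bash
python3 pl.py 0.4738 0.0571 0.17 -7.7; python3 hand.py w6; python3 -c "
from h import *
p,d=snap('side','s6'); z=cv2.resize(p[190:300,240:380],None,fx=5.4,fy=5.4,interpolation=cv2.INTER_CUBIC); cv2.imwrite('pics/s6z.png',z[:,:,::-1])
for t in ['slot','adjuster_tip']: print(t,[(x['conf'],w('side',x['location'])) for x in landmark_of(t,'side')[:2]])"
```

```text
shift mm [ 6.3  1.5 -3.4] turn -0.024 yaw now -9.1 tcp [0.4713 0.0511 0.1667] tilt 1.23 t 9.3667 F [ 0.44 -0.39 -0.5 ] q [ 0.11  0.5  -0.42  2.06  0.37  0.65 -0.72] grip 0.0197
n 4361 tool frame handle-top: x [-12.59   2.52  12.03] y [-11.32  -0.24  11.22] z [-38.48 -37.14 -32.24]
((-0.48314857482910156, -0.019249916076660156), (27.070634841918945, 23.009716033935547), 0.14242036640644073)
block ((466.26861572265625, 35.464385986328125), (308.2374267578125, 99.776611328125), 81.14347076416016)
tcp [0.47 0.05 0.17] [ 0. -0.  0.  0.  0.  0.  0.]
slot [(0.74, array([0.4703192 , 0.05641163, 0.07429411])), (0.71, array([ 0.77502265,  0.18363284, -0.00163549]))]
adjuster_tip [(0.72, array([0.4687854 , 0.04641794, 0.11976975])), (0.66, array([ 0.77614374,  0.18369367, -0.00180707]))]
```

View pics/s6z.png

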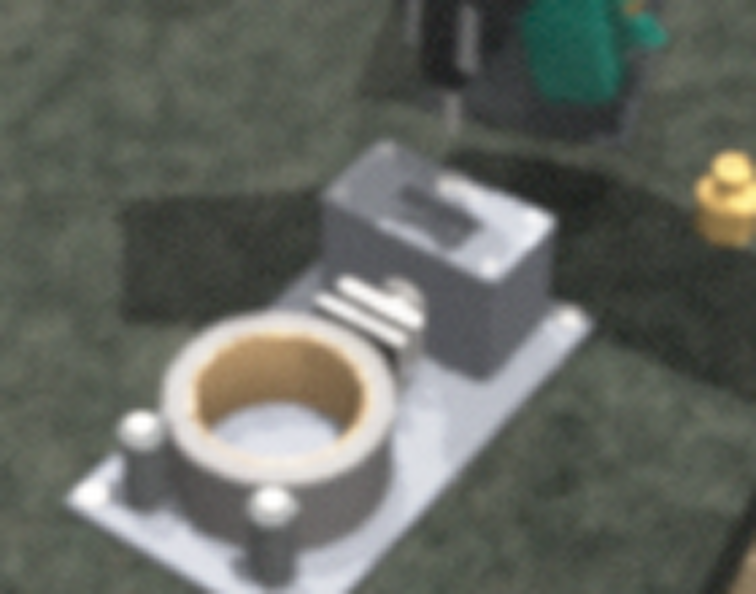

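View pics/w6.png

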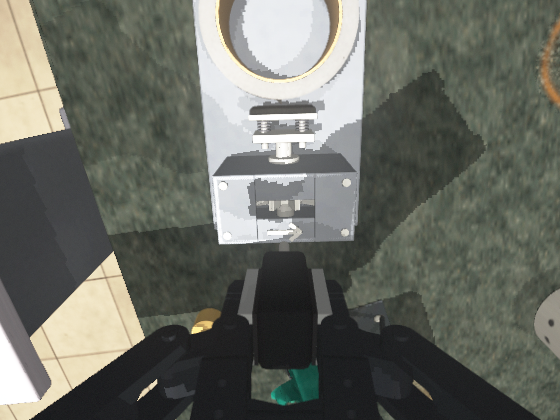

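```bash
cat >> h.py <<'E'
def back(n,uv,z,c=None):
    c=c or optics.get_calibration(n); f=210/np.tan(np.radians(c['fovy'])/2)
    K=np.array([[f,0,c['cx']],[0,f,c['cy']],[0,0,1]])
    r=cv2.undistortPoints(np.array([[uv]],float),K,np.array(c['D']))[0,0]; r=rot(c['orientation'])@np.array([r[0],r[1],1]); o=np.array(c['position'])
    return o+r*(z-o[2])/r[2]
E
python3 - <<'E'
from h import *
np.set_printoptions(precision=4,suppress=True)
print('tip side',back('side',(323.9,214.1),.118),'slot side',back('side',(240+437/5.4,190+218/5.4),.076))
print('slot wrist proj side',proj('side',[.4739,.0565,.076]))
s=arm.state(); M=rot(s['tool_rot']); print('tip pred', s['tcp_pos']+M@[-.0006,0,.0487], s['tcp_pos']+M@[-.0006,0,0]-[0,0,.0487])
E
```

```text
tip side [0.4681 0.0479 0.118 ] slot side [0.4673 0.0624 0.076 ]
slot wrist proj side [[319.6312 228.0804]]
tip pred [0.4715 0.0486 0.1181] [0.4712 0.0497 0.1181]
```

```bash
python3 - <<'E'
from h import *
np.set_printoptions(precision=4,suppress=True)
p=cv2.imread('pics/w6.png'); z=cv2.resize(p[165:265,215:360],None,fx=5.5,fy=5.5,interpolation=cv2.INTER_CUBIC); cv2.imwrite('pics/w6z.png',z)
s=arm.state(); M=rot(s['tool_rot']); tp=s['tcp_pos']+M@[-.0006,0,0]-[0,0,.0487]
print(proj('wrist',tp), proj('wrist',[.4739,.0565,.076]))
p=cv2.imread('pics/s6.png'); z=cv2.resize(p[195:255,285:355],None,fx=10,fy=10,interpolation=cv2.INTER_CUBIC)
for P,c in ((tp,(0,0,255)),([.4739,.0565,.076],(0,255,0))):
    u=proj('side',P)[0]; print(u); u=(u-[285,195]+.5)*10-.5; cv2.circle(z,(int(u[0]),int(u[1])),4,c,1)
a=np.radians(-7.64); ex=np.array([np.cos(a),np.sin(a),0]); ey=np.array([-ex[1],ex[0],0])
for sx,sy in((1,1),(1,-1),(-1,-1),(-1,1)):
    u=proj('side',np.array([.4739,.0565,.076])+ex*.020*sx+ey*.0065*sy)[0]; u=(u-[285,195]+.5)*10-.5; cv2.circle(z,(int(u[0]),int(u[1])),3,(0,255,0),-1)
cv2.imwrite('pics/s6zz.png',z)
E
```

```text
[[283.1057 242.6687]] [[284.9894 207.2597]]
[322.4305 214.09  ]
[319.6312 228.0804]
```

View pics/w6z.png

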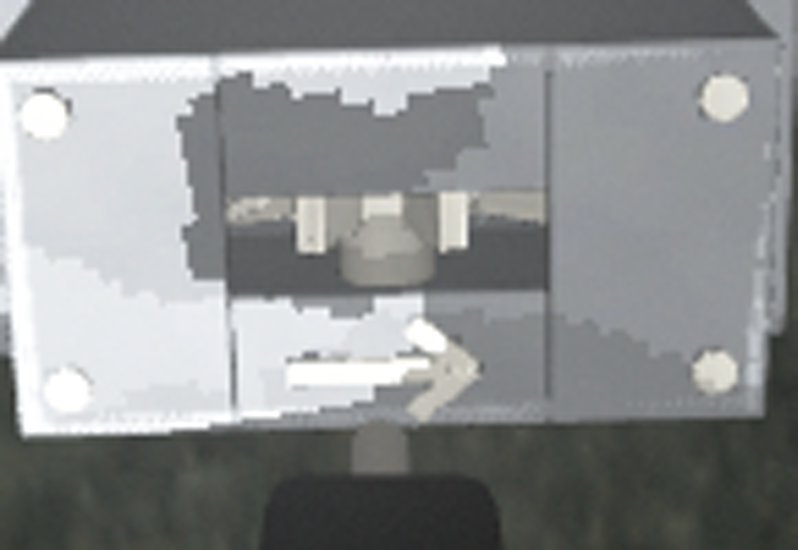

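View pics/s6zz.png

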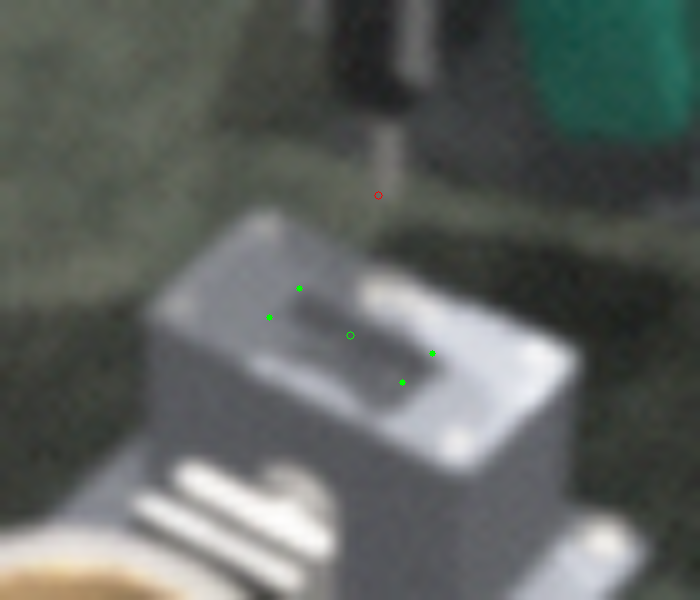

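```bash
python3 pl.py 0.4731 0.0580 0.142 -7.7
```

```text
shift mm [ 8.4  0.3 24.6] turn -0.026 yaw now -9.2 tcp [0.4713 0.0503 0.1668] tilt 1.25 t 9.5667 F [ 0.45  0.38 -1.35] q [ 0.11  0.5  -0.42  2.06  0.37  0.65 -0.72] grip 0.0194
```

Request:
{"fn": "arm_command", "kwargs": {
  "increments": [
    [[4,0,8],-0.013],
    [[8,0,16],-0.026],
    [[8,0,24],-0.026],
    [[8,0,25],-0.026],
    [[8,0,25],-0.026]
  ]
}}

```text
time_s: 9.98
tcp_pos: [0.4719, 0.0576, 0.1406]
tool_rot: [0.009, 0.753, 0.658, -0.005]
contact_force: [-0.4, 0.0, 0.2]
grip_width: 0.0191
```

Request:
{"fn": "arm_command", "kwargs": {
  "increments": [
    [[0,0,0],0],
    [[0,0,0],0],
    [[0,0,0],0],
    [[0,0,0],0],
    [[0,0,0],0]
  ]
}}

```text
time_s: 10.4
tcp_pos: [0.4721, 0.0575, 0.1408]
tool_rot: [0.01, 0.753, 0.658, -0.005]
contact_force: [0.4, 0.0, -0.5]
grip_width: 0.0193
```

```bash
cat > look.py <<'E'
from h import *
import sys
n=sys.argv[1]
np.set_printoptions(precision=4,suppress=True)
p,d=snap('wrist',n); z=cv2.resize(p[180:290,215:360],None,fx=5.5,fy=5.5,interpolation=cv2.INTER_CUBIC); cv2.imwrite('pics/'+n+'z.png',z[:,:,::-1])
p,d=snap('side',n+'s'); z=cv2.resize(p[195:255,285:355],None,fx=10,fy=10,interpolation=cv2.INTER_CUBIC); cv2.imwrite('pics/'+n+'sz.png',z[:,:,::-1])
s=arm.state(); M=rot(s['tool_rot']); tp=s['tcp_pos']+M@[-.0006,.0007,.0487]
print('tip',tp,proj('wrist',tp), 'slot',proj('wrist',[.4738,.0561,.076]))
o=np.array([.4738,.0561]); a=np.radians(-7.64); ex=np.array([np.cos(a),np.sin(a)]); ey=np.array([-ex[1],ex[0]])
print('tip in slot frame mm',(tp[:2]-o)@ex*1000,(tp[:2]-o)@ey*1000,tp[2]*1000-76,'F',s['contact_force']@np.r_[ex,0],s['contact_force'],'t',s['time_s'])
E
python3 look.py w7;python3 pl.py 0.4731 0.0580 0.142 -7.7
```

```text
tip [0.4729 0.0558 0.0921] [[285.055 244.125]] slot [[286.2495 232.5866]]
tip in slot frame mm -0.8919103708556467 -0.41322969646176017 16.08358232719202 F -0.42353994162518216 [-0.4992 -0.5358 -0.802 ] t 10.5
shift mm [ 0.6  1.  -1.3] turn 0.001 yaw now -7.7 tcp [0.472  0.0575 0.1408] tilt 1.25 t 10.5 F [-0.5  -0.54 -0.8 ] q [ 0.08  0.55 -0.4   2.08  0.41  0.59 -0.74] grip 0.0196
```

View pics/w7z.png

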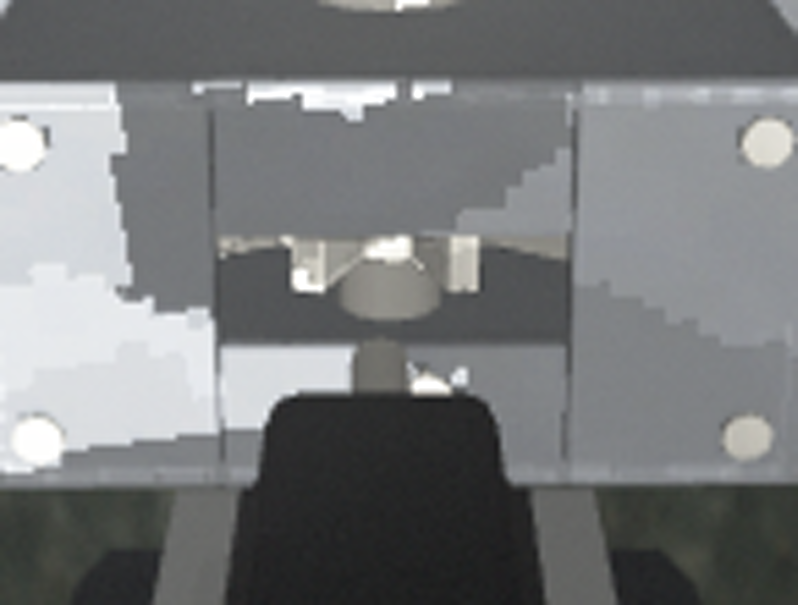

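View pics/w7sz.png

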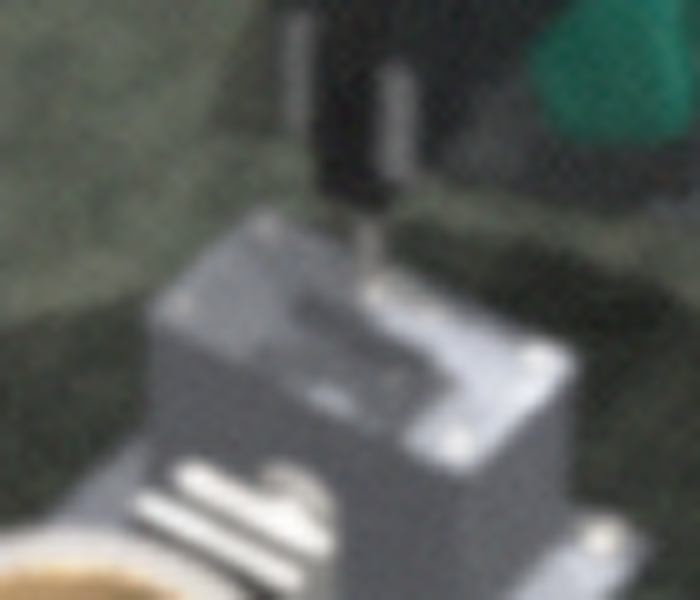

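```bash
python3 - <<'E'
from h import *
np.set_printoptions(precision=2,suppress=True)
b=np.array([.4729,.0554,.0921])
u0=proj('side',b)[0]
for d in ([0,0,-.0161],[0,.004,-.0161],[0,0,0]): print(d,(proj('side',b+np.array(d))[0]-[285,195]+.5)*10)
E
```

```text
[0, 0, -0.0161] [356.91 334.49]
[0, 0.004, -0.0161] [349.61 344.1 ]
[0, 0, 0] [358.98 286.63]
```

Request:
{"fn": "arm_command", "kwargs": {
  "increments": [
    [[2,0,5],0],
    [[2,0,11],0],
    [[2,0,16],0],
    [[2,0,21],0],
    [[2,0,24],0]
  ]
}}

```text
time_s: 10.92
tcp_pos: [0.4719, 0.0589, 0.1158]
tool_rot: [0.009, 0.753, 0.658, -0.006]
contact_force: [-0.5, -0.4, -1.5]
grip_width: 0.0192
```

```bash
python3 look.py w8
```

```text
tip [0.4726 0.0572 0.0673] [[285.0715 244.1746]] slot [[287.5304 252.2072]]
tip in slot frame mm -1.3017271832069885 0.8854525790798653 -8.70482948189786 F -0.21912487512218054 [-0.228  -0.0512 -0.7864] t 11.0167
```

View pics/w8z.png

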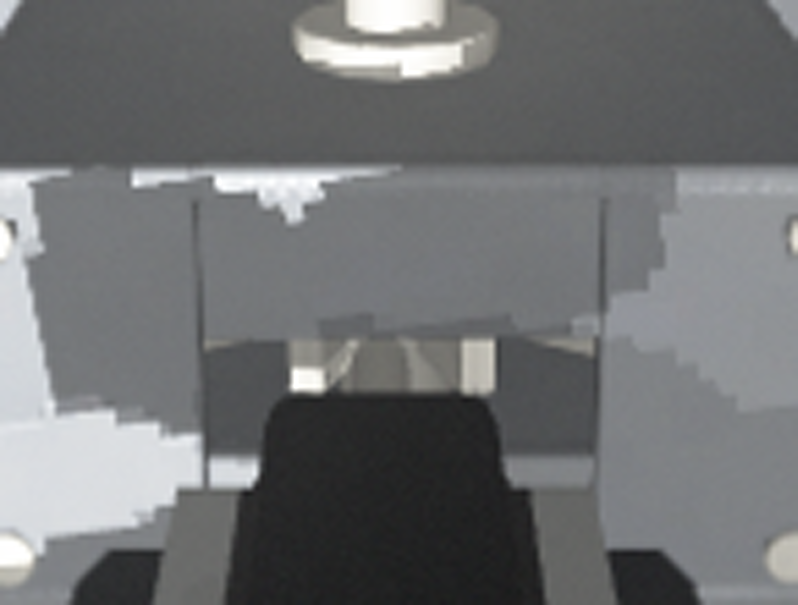

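View pics/w8sz.png

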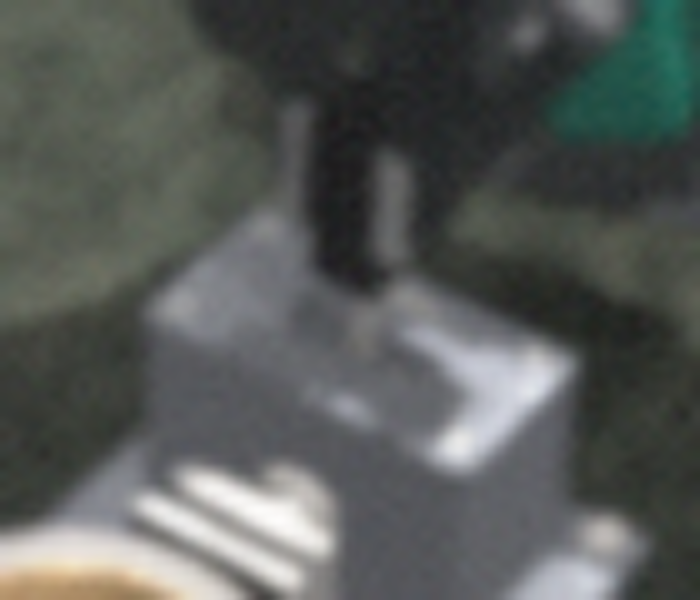

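Request:
{"fn": "arm_command", "kwargs": {
  "increments": [
    [[0,0.8,2],0],
    [[0,0.8,4],0],
    [[0,0.8,6],0],
    [[0,0.8,8],0],
    [[0,0.8,8],0]
  ]
}}

```text
time_s: 11.43
tcp_pos: [0.4725, 0.0586, 0.1076]
tool_rot: [0.009, 0.753, 0.658, -0.006]
contact_force: [-0.4, -0.3, -1.0]
grip_width: 0.0192
```

```bash
python3 look.py w9
```

```text
tip [0.4734 0.0569 0.0592] [[285.0325 244.1475]] slot [[286.2345 258.546 ]]
tip in slot frame mm -0.5153990395591224 0.7140605297911075 -16.757655683655926 F 0.3397062063328725 [0.4522 0.8161 1.0066] t 11.5333
```

Request:
{"fn": "arm_command", "kwargs": {
  "increments": [
    [[0,1,0.5],0],
    [[0,2.5,1],0],
    [[0,4,1.5],0],
    [[0,5.5,1.5],0],
    [[0,7,1.5],0]
  ]
}}

```text
time_s: 11.95
tcp_pos: [0.478, 0.0577, 0.1061]
tool_rot: [0.008, 0.753, 0.658, -0.007]
contact_force: [-4.2, 1.0, -0.1]
grip_width: 0.0194
```

```bash
python3 look.py w10
```

```text
tip [0.4791 0.0559 0.0574] [[285.0181 244.1724]] slot [[275.3203 259.8209]]
tip in slot frame mm 5.2507477626219545 0.4795120541175512 -18.61458424719629 F -5.33417012716474 [-5.223   1.1849 -0.5523] t 12.05
```

View pics/w10z.png

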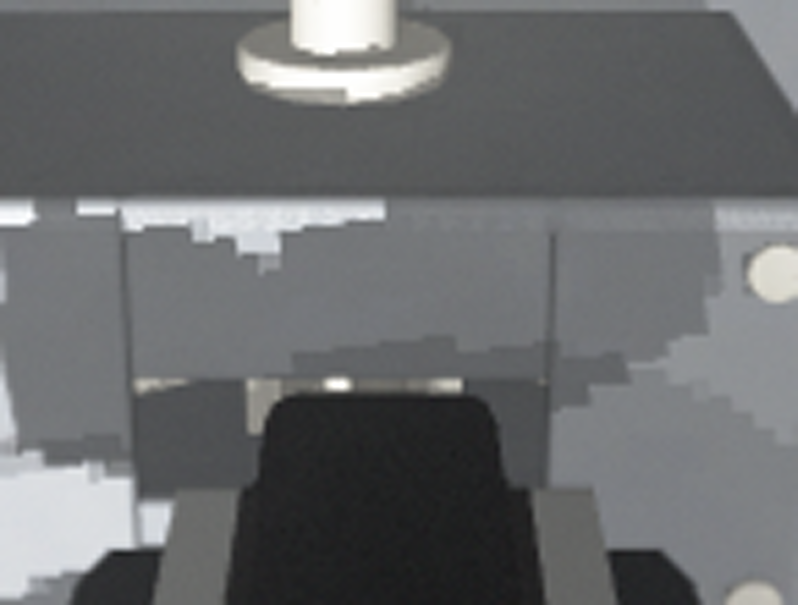

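Request:
{"fn": "arm_command", "kwargs": {
  "increments": [
    [[0,1.5,0],0],
    [[0,3,0],0],
    [[0,4.5,0],0],
    [[0,6,0],0],
    [[0,7,0],0]
  ]
}}

```text
time_s: 12.47
tcp_pos: [0.4853, 0.0563, 0.1059]
tool_rot: [0.008, 0.753, 0.658, -0.008]
contact_force: [-4.2, 1.1, -1.3]
grip_width: 0.019
```

```bash
python3 look.py w11
```

```text
tip [0.4865 0.0545 0.0575] [[285.0885 244.1492]] slot [[261.2694 259.1961]]
tip in slot frame mm 12.756493643849456 0.12902544990124776 -18.549771405446485 F -4.840030996212769 [-4.7945  0.6626  0.2743] t 12.5667
```

View pics/w11z.png

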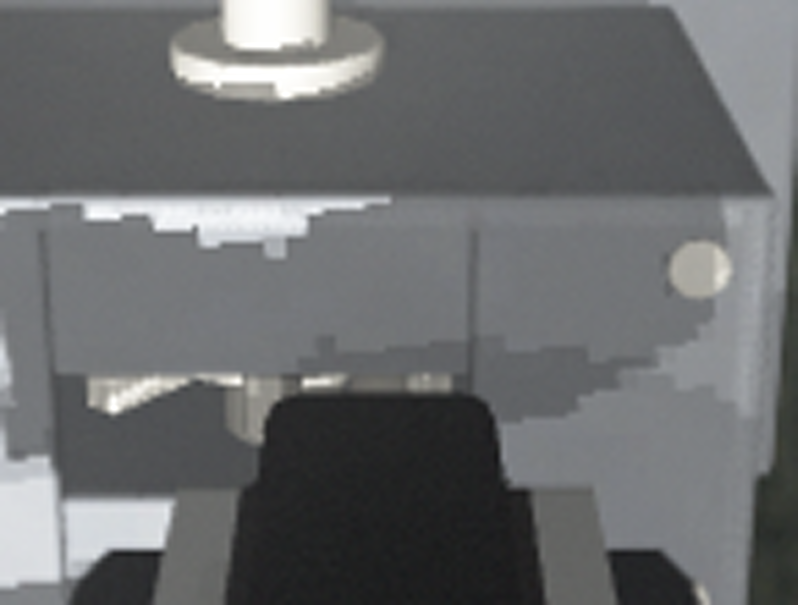

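Request:
{"fn": "arm_command", "kwargs": {
  "increments": [
    [[0,-1.5,0],0],
    [[0,-2,-5],0],
    [[0,-2,-10],0],
    [[0,-2,-13],0],
    [[0,-2,-13],0]
  ]
}}

```text
time_s: 12.98
tcp_pos: [0.4855, 0.0572, 0.1204]
tool_rot: [0.01, 0.753, 0.658, -0.005]
contact_force: [-0.4, -0.2, -1.7]
grip_width: 0.0194
```

Request:
{"fn": "arm_command", "kwargs": {
  "increments": [
    [[0.5,-5,0],0],
    [[0.5,-10,0],0],
    [[0.5,-15,0],0],
    [[0.5,-19.5,0],0],
    [[0.5,-19.5,0],0]
  ]
}}

```text
time_s: 13.4
tcp_pos: [0.4645, 0.0604, 0.1201]
tool_rot: [0.009, 0.753, 0.658, -0.006]
contact_force: [0.5, 0.0, -0.6]
grip_width: 0.0194
```

```bash
python3 look.py w12; python3 - <<'E'
from h import *
p=cv2.imread('pics/w12.png'); cv2.imwrite('pics/w12u.png',cv2.resize(p[60:260,200:400],None,fx=3,fy=3,interpolation=cv2.INTER_CUBIC))
E
```

```text
tip [0.4668 0.0587 0.0715] [[285.0715 244.1092]] slot [[297.9139 249.948 ]]
tip in slot frame mm -7.266920099236388 1.6043094248961591 -4.48126497276715 F -0.07723064571074406 [-0.15   -0.5376 -1.5102] t 13.5
```

View pics/w12u.png

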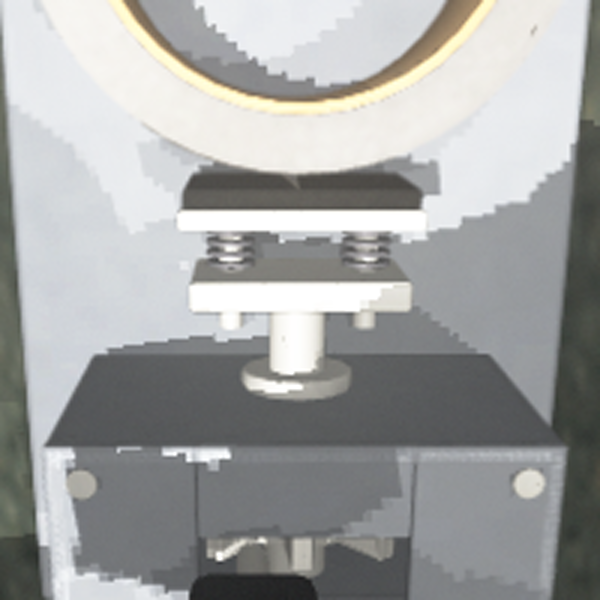

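View pics/w12z.png

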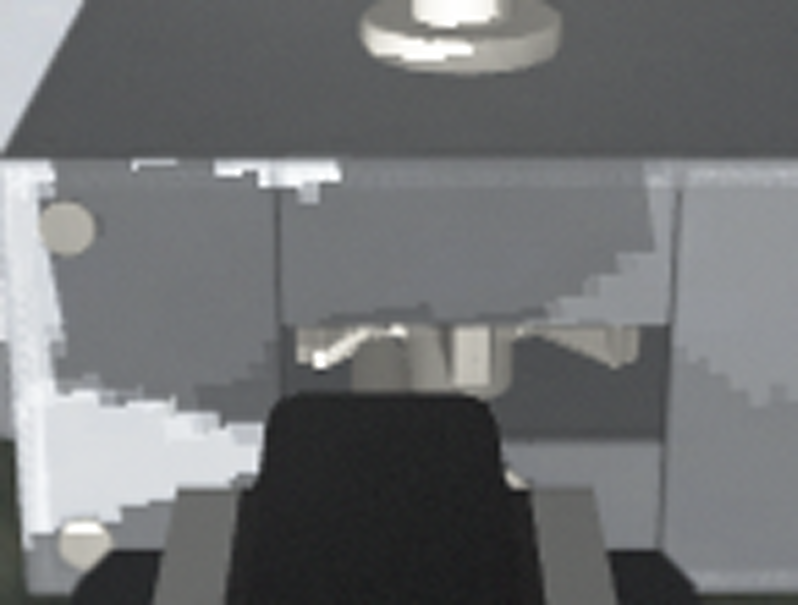

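```bash
cat > gap.py <<'E'
from h import *
import sys
n=sys.argv[1]
c=optics.get_calibration('wrist'); p,d=snap('wrist',n); P=cloud('wrist',d,c)
o=np.array([.4738,.0561]); a=np.radians(-7.64); ex=np.array([np.cos(a),np.sin(a)]); ey=np.array([-ex[1],ex[0]])
X=(P[...,:2]-o)@ex*1000; Y=(P[...,:2]-o)@ey*1000; Z=P[...,2]*1000
def st(lo,hi,zl,zh,xm=8):
    m=(abs(X)<xm)&(Y>lo)&(Y<hi)&(Z>zl)&(Z<zh); return m
# roll near edge: min Y of z~56 points; shoe: max Y of z 45..53
cols=[u for u in range(560) if (st(60,95,53,58)[:,u]).sum()>3]
e=[];s=[]
for u in cols:
    m=st(60,95,53.0,58.5)[:,u]; 
    r=Y[:,u][m]; e.append(r[(r>r.max()-30)].min())
    m2=st(50,75,20,52.6)[:,u]; s.append(Y[:,u][m2].max() if m2.any() else np.nan)
print('roll edge',np.percentile(e,[10,50,90]),'shoe front',np.nanpercentile(s,[10,50,90]))
u=int(np.median(cols)); print(' '.join('%d:%.1f/%d'%(v,Y[v,u],Z[v,u]) for v in range(420) if 40<Y[v,u]<80 and Z[v,u]>5))
# roll inner/outer circle by top points
m=(Z>53)&(Z<58.5)&(Y>60)&(Y<180)&(abs(X)<60)
g=m.astype(np.uint8); 
E
python3 gap.py w13
```

```text
roll edge [61.49212416 71.57987346 71.74927555] shoe front [68.16453421 68.23716143 69.90679576]
102:79.8/55 103:79.2/55 104:78.8/56 105:78.2/55 106:77.7/56 107:77.1/56 108:76.5/54 109:76.0/55 110:75.4/53 111:74.9/54 112:74.4/55 113:73.9/56 114:73.3/55 115:72.8/55 116:72.2/54 117:71.7/55 118:68.4/23 119:68.1/28 120:68.2/35 121:68.1/41 122:68.1/46 123:67.9/50 124:67.5/51 125:67.0/52 126:66.3/51 127:65.8/51 128:65.1/49 129:64.6/50 130:64.1/51 131:63.6/51 132:63.2/52 133:62.5/52 134:61.9/52 135:61.3/51 136:60.7/51 137:60.2/51 138:53.4/8 139:52.6/7 140:52.0/8 141:51.2/7 142:50.4/6 143:49.9/8 144:49.2/8 145:48.5/8 146:47.8/8 147:50.2/26 148:50.0/29 149:50.2/34 150:49.8/35 151:49.9/39 152:50.3/45 153:50.2/48 154:49.9/49 155:49.6/51 156:49.2/52 157:48.3/50 158:47.9/51 159:47.3/51 160:46.9/52 161:46.0/51 162:45.5/51 163:44.9/51 164:44.2/51 165:41.7/42 166:41.1/42 167:40.0/40
```

Request:
{"fn": "arm_command", "kwargs": {
  "increments": [
    [[-0.5,0.5,3],0],
    [[-0.5,0.5,6],0],
    [[-0.5,0.5,9],0],
    [[-0.5,0.5,12],0],
    [[-0.5,0.5,14],0]
  ]
}}

```text
time_s: 13.97
tcp_pos: [0.4666, 0.0595, 0.1057]
tool_rot: [0.009, 0.753, 0.658, -0.006]
contact_force: [-0.4, -0.1, -0.6]
grip_width: 0.0198
```

```bash
python3 look.py w14
```

```text
tip [0.4673 0.0577 0.0571] [[285.0909 244.1238]] slot [[297.936  260.4091]]
tip in slot frame mm -6.648776797256207 0.7449221533579397 -18.936971828410748 F -0.025080604651014818 [-0.0095  0.1179 -0.6682] t 14.0667
```

Request:
{"fn": "arm_command", "kwargs": {
  "increments": [
    [[0,2,0],0],
    [[0,4,0],0],
    [[0,6,0],0],
    [[0,8,0],0],
    [[0,10,0],0]
  ]
}}

```text
time_s: 14.48
tcp_pos: [0.4752, 0.0582, 0.1055]
tool_rot: [0.009, 0.753, 0.658, -0.007]
contact_force: [-5.2, 1.7, -2.6]
grip_width: 0.0194
```

```bash
python3 look.py w15; python3 gap.py w15
```

```text
tip [0.4766 0.0563 0.0568] [[285.0588 244.1152]] slot [[280.1738 260.3136]]
tip in slot frame mm 2.7284963766838297 0.5289784347437824 -19.163643787595383 F -4.731825906854482 [-4.6153  1.185  -0.8393] t 14.5833
roll edge [64.02435295 66.04695105 72.00935502] shoe front [70.40235453 70.47582626 70.5783023 ]
101:79.8/53 102:79.4/56 103:78.9/55 104:78.4/54 105:77.9/55 106:77.4/55 107:76.9/55 108:76.4/54 109:76.0/56 110:75.4/55 111:74.9/55 112:74.4/55 113:73.9/54 114:73.4/55 115:72.9/55 116:72.5/56 117:71.9/55 118:71.4/54 119:70.5/50 120:69.9/50 121:69.5/51 122:68.9/50 123:68.4/50 124:67.9/51 125:67.5/51 126:66.8/50 127:66.4/51 128:65.9/51 129:65.5/52 130:65.0/52 131:64.4/52 132:63.7/51 133:63.3/52 134:62.8/52 135:56.4/8 136:55.7/8 137:55.0/8 138:54.3/7 139:53.7/8 140:53.0/7 141:52.5/8 142:51.9/8 143:50.9/7 144:50.4/8 145:52.4/24 146:52.2/26 147:52.1/29 148:52.5/35 149:52.4/38 150:52.2/40 151:52.3/44 152:52.5/48 153:52.2/49 154:51.8/50 155:51.4/51 156:50.7/50 157:50.0/50 158:49.8/51 159:49.1/51 160:48.6/51 161:48.3/52 162:47.6/51 163:46.9/51 164:44.4/42 165:43.7/41 166:43.1/41 167:42.7/42 168:41.9/41 169:41.5/42 170:40.8/41 171:40.2/41
```

Request:
{"fn": "arm_command", "kwargs": {
  "increments": [
    [[0,1,0],0],
    [[0,2,0],0],
    [[0,3,0],0],
    [[0,4,0],0],
    [[0,5,0],0]
  ]
}}

```text
time_s: 15.05
tcp_pos: [0.4805, 0.0569, 0.1055]
tool_rot: [0.009, 0.753, 0.658, -0.007]
contact_force: [-5.4, 0.4, -1.9]
grip_width: 0.0191
```

```bash
python3 look.py w16; python3 gap.py w16
```

```text
tip [0.4816 0.0551 0.0569] [[285.0561 244.1612]] slot [[270.497  259.5946]]
tip in slot frame mm 7.848122887067832 0.06420462491000484 -19.124872393220144 F -4.864621986945919 [-4.7498  1.1806 -0.1472] t 15.15
roll edge [65.11576081 70.8371976  72.45715914] shoe front [70.9821275  71.10844621 71.5624806 ]
100:79.9/54 101:79.4/55 102:79.0/55 103:78.4/54 104:78.0/56 105:77.5/55 106:77.0/55 107:76.4/54 108:76.0/55 109:75.5/55 110:75.1/56 111:74.4/54 112:74.0/55 113:73.4/54 114:72.9/54 115:72.4/54 116:72.1/56 117:71.0/49 118:70.6/50 119:70.1/51 120:69.5/50 121:69.1/51 122:68.5/51 123:67.9/49 124:67.5/51 125:67.2/53 126:66.6/52 127:66.0/51 128:65.5/52 129:65.0/52 130:64.6/53 131:63.9/51 132:57.8/8 133:57.2/8 134:56.6/8 135:55.9/8 136:55.1/7 137:54.6/8 138:54.2/9 139:53.4/9 140:52.7/8 141:51.9/7 142:53.9/24 143:54.1/30 144:53.8/31 145:53.9/35 146:53.9/39 147:54.0/43 148:53.7/45 149:53.9/49 150:53.7/51 151:53.1/51 152:52.5/50 153:52.0/51 154:51.4/51 155:51.0/51 156:50.4/51 157:49.6/50 158:49.2/50 159:48.8/51 160:48.0/50 161:45.7/41 162:45.2/42 163:44.4/41 164:43.7/41 165:43.2/41 166:42.8/42 167:42.1/41 168:41.7/42 169:41.0/41 170:40.4/41
```

Request:
{"fn": "arm_command", "kwargs": {
  "increments": [
    [[0.2,1,0],0],
    [[0.3,2,0],0],
    [[0.4,3,0],0],
    [[0.5,4,0],0],
    [[0.5,5,0],0]
  ]
}}

```text
time_s: 15.62
tcp_pos: [0.4858, 0.0566, 0.1056]
tool_rot: [0.009, 0.753, 0.658, -0.007]
contact_force: [-4.8, 0.3, -0.4]
grip_width: 0.0193
```

```bash
python3 look.py w17; python3 gap.py w17 | cut -c1-1400
```

```text
tip [0.487  0.0548 0.057 ] [[285.0944 244.127 ]] slot [[260.4691 260.1959]]
tip in slot frame mm 13.205222193586682 0.49941550962418996 -18.96682190308401 F -5.363222565983414 [-5.38    0.2333  0.8149] t 15.7167
roll edge [66.04091857 71.28903353 72.93233398] shoe front [71.49811436 71.99916773 72.21222956]
101:79.8/54 102:79.4/55 103:78.9/55 104:78.4/55 105:77.8/54 106:77.4/54 107:76.9/56 108:76.4/54 109:75.9/55 110:75.4/55 111:74.9/55 112:74.4/55 113:74.0/56 114:73.3/53 115:72.9/55 116:72.4/55 117:71.6/51 118:71.1/51 119:70.4/50 120:70.1/52 121:69.3/49 122:68.9/50 123:68.5/51 124:67.9/51 125:67.5/52 126:67.0/52 127:66.5/52 128:66.0/53 129:65.5/53 130:64.7/50 131:58.9/8 132:58.2/8 133:57.6/8 134:57.0/8 135:56.3/8 136:55.7/8 137:55.0/8 138:54.4/8 139:53.8/9 140:55.2/22 141:55.4/27 142:55.3/31 143:55.2/34 144:55.2/38 145:55.2/41 146:55.2/45 147:55.1/47 148:55.0/50 149:54.6/51 150:54.2/52 151:53.6/51 152:52.9/50 153:52.4/50 154:51.9/51 155:51.3/51 156:50.8/51 157:50.3/51 158:49.5/50 159:47.1/41 160:46.6/41 161:46.0/41 162:45.6/42 163:45.2/43 164:44.2/41 165:43.7/41 166:43.1/41 167:42.5/41 168:42.0/42 169:41.4/41 170:41.0/42 171:40.0/41
```

View pics/w17.png

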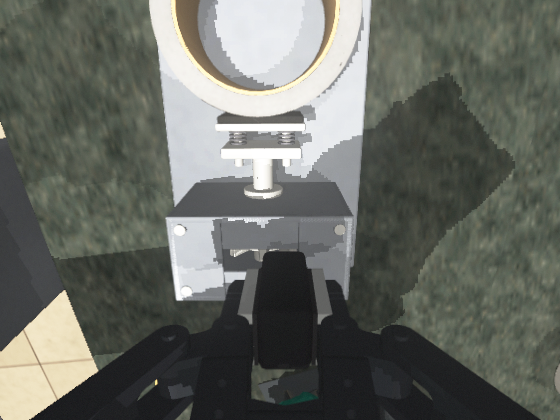

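Request:
{"fn": "arm_command", "kwargs": {
  "increments": [
    [[0,-1.5,0],0],
    [[0,-2,-5],0],
    [[0,-2,-10],0],
    [[0,-2,-13],0],
    [[0,-2,-14],0]
  ]
}}

```text
time_s: 16.18
tcp_pos: [0.4858, 0.0575, 0.1209]
tool_rot: [0.01, 0.753, 0.658, -0.005]
contact_force: [0.1, -0.9, -0.5]
grip_width: 0.0193
```

Request:
{"fn": "arm_command", "kwargs": {
  "increments": [
    [[0.5,-5,0],0],
    [[0.5,-10,0],0],
    [[0.5,-15,0],0],
    [[0.5,-19.5,0],0],
    [[0.5,-19.5,0],0]
  ]
}}

```text
time_s: 16.6
tcp_pos: [0.4649, 0.0607, 0.1205]
tool_rot: [0.01, 0.753, 0.658, -0.006]
contact_force: [-0.6, 0.0, -1.1]
grip_width: 0.0192
```

```bash
python3 look.py w18; python3 gap.py w18|cut -c1-1000
```

```text
tip [0.4673 0.059  0.072 ] [[285.0795 244.1448]] slot [[297.1681 250.2446]]
tip in slot frame mm -6.852765656968937 1.9994597339367952 -4.021074708227289 F 0.21023752037228924 [ 0.1195 -0.6905 -0.472 ] t 16.7
roll edge [66.2273121  72.46385367 73.18057831] shoe front [71.66513116 71.73754608 72.25234473]
103:79.6/54 104:79.0/54 105:78.5/55 106:77.9/54 107:77.5/55 108:76.9/54 109:76.4/55 110:75.8/54 111:75.3/55 112:74.8/55 113:74.3/56 114:73.7/55 115:73.1/54 116:72.6/54 117:71.7/50 118:71.1/50 119:70.5/50 120:70.1/52 122:68.9/51 123:68.3/50 124:67.9/52 125:67.3/51 126:66.8/52 127:66.3/52 128:65.8/53 129:65.1/51 130:59.0/6 131:58.4/7 132:58.0/9 133:57.1/7 134:56.6/8 135:55.7/7 136:55.1/8 137:54.4/7 138:53.6/7 139:55.3/23 140:55.4/28 141:55.2/31 142:55.1/35 143:55.4/40 144:55.1/43 145:55.1/47 146:55.2/50 147:54.5/50 148:54.1/51 149:53.6/51 150:52.8/50 151:52.3/51 152:51.8/52 153:51.0/50 154:50.6/51 155:49.9/50 156:47.4/41 157:47.0/42 158:46.2/41 159:45.8/42 160:45.0/41 161:44.3/41 162:43.9/42 163:43.1/41 164:42.3/40 165:42.1/42 166:41.1/40 167:40.7/42
```

View pics/w18z.png

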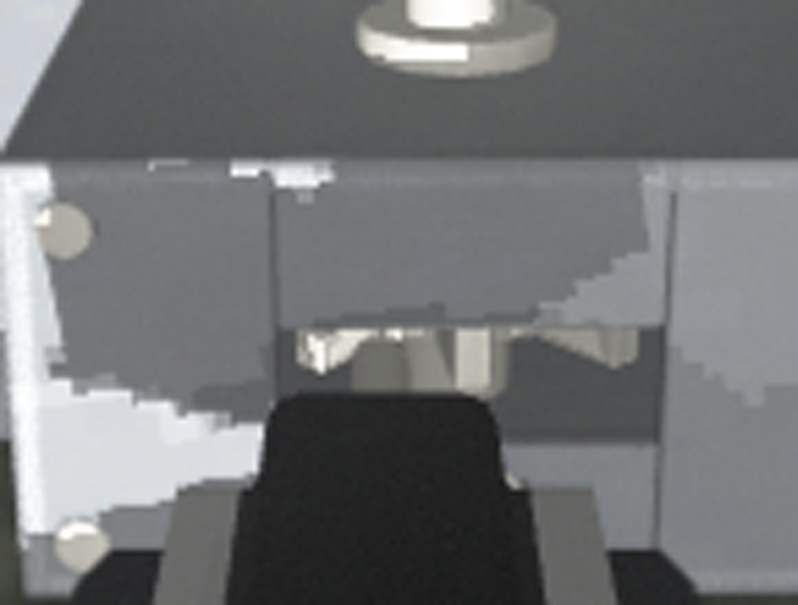

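Request:
{"fn": "arm_command", "kwargs": {
  "increments": [
    [[-0.8,0,3],0],
    [[-0.8,0,6],0],
    [[-0.8,0,9],0],
    [[-0.8,0,12],0],
    [[-0.8,0,14],0]
  ]
}}

```text
time_s: 17.17
tcp_pos: [0.4665, 0.0596, 0.1061]
tool_rot: [0.01, 0.753, 0.658, -0.005]
contact_force: [-0.5, -0.7, -0.3]
grip_width: 0.0195
```

Request:
{"fn": "arm_command", "kwargs": {
  "increments": [
    [[0,1,0],0],
    [[0,2,0],0],
    [[0,3,0],0],
    [[0,4,0],0],
    [[0,4,0],0]
  ]
}}

```text
time_s: 17.58
tcp_pos: [0.4693, 0.0591, 0.1059]
tool_rot: [0.01, 0.753, 0.658, -0.006]
contact_force: [-2.5, 1.5, -1.1]
grip_width: 0.0192
```

```bash
python3 look.py w19; python3 gap.py w19|cut -c1-1000
```

```text
tip [0.4702 0.0574 0.0573] [[285.0596 244.0828]] slot [[292.4547 260.2838]]
tip in slot frame mm -3.7558941855062504 0.7919187187376735 -18.72707329575448 F -3.6715759379987833 [-3.4476  1.9145 -0.8433] t 17.6833
roll edge [65.71469026 67.07529145 73.06057786] shoe front [71.61093416 71.73483778 72.27179526]
102:79.6/56 103:79.1/54 104:78.6/55 105:78.1/55 106:77.6/55 107:77.2/56 108:76.5/53 109:76.1/54 110:75.6/55 111:75.2/55 112:74.7/55 113:74.1/55 114:73.6/55 115:73.1/54 116:72.6/55 117:71.7/50 118:71.2/50 119:70.6/50 120:70.2/50 121:69.7/51 122:69.2/52 123:68.6/50 124:68.2/52 125:67.7/52 126:67.2/52 127:66.6/51 128:66.3/53 129:65.5/50 130:65.1/52 131:59.0/7 132:58.3/6 133:57.9/9 134:57.2/8 135:56.6/8 136:55.9/8 137:55.2/7 138:54.6/8 139:53.9/8 140:53.3/8 141:55.3/25 142:55.6/32 143:55.3/33 144:55.3/37 145:55.2/40 146:55.1/43 147:55.1/46 148:55.1/49 149:54.8/51 150:54.2/50 151:53.6/50 152:53.0/50 153:52.4/50 154:52.2/52 155:51.5/51 156:50.8/50 157:50.5/51 158:49.8/50 159:47.5/42 160:47.2/43 161:46.3/42 162:45.8/42 163:45.1/42 164:44.7/42 165:44.0/42 166:43.2/41 167:42.8/42 168:42.3/42 169:41.5/41 170:40.9/41 171:40.1/40 172:40.0/43
```

Request:
{"fn": "arm_command", "kwargs": {
  "increments": [
    [[0,1,0],0],
    [[0,2,0],0],
    [[0,3,0],0],
    [[0,4,0],0],
    [[0,4,0],0]
  ]
}}

```text
time_s: 18.15
tcp_pos: [0.4721, 0.0587, 0.1059]
tool_rot: [0.009, 0.753, 0.658, -0.007]
contact_force: [-4.8, 2.9, 1.6]
grip_width: 0.0194
```

```bash
python3 look.py w20; python3 gap.py w20|cut -c1-900
```

```text
tip [0.4728 0.057  0.0572] [[285.0522 244.1294]] slot [[287.4323 260.3056]]
tip in slot frame mm -1.1317738458565774 0.7231905279142693 -18.777376218906866 F -6.227154968142787 [-6.0511  1.728   1.8173] t 18.25
roll edge [65.30350988 67.25278992 73.12740105] shoe front [71.63731815 71.73493986 72.29749689]
102:79.6/55 103:79.1/55 104:78.5/54 105:78.1/55 106:77.6/55 107:77.2/56 108:76.6/55 109:76.1/54 110:75.6/55 111:75.1/56 112:74.6/55 113:74.1/55 114:73.7/56 115:73.2/56 116:72.6/55 117:71.7/51 118:71.2/51 119:70.7/51 120:70.2/51 121:69.7/51 122:69.1/50 123:68.5/49 124:68.2/52 125:67.7/52 126:67.3/53 127:66.6/51 128:66.1/51 129:65.8/54 130:65.0/51 131:59.1/8 132:58.4/7 133:57.8/8 134:57.1/7 135:56.4/7 136:55.8/8 137:55.1/8 138:54.6/9 139:56.2/24 140:55.9/26 141:56.1/31 142:55.9/34 143:56.1/38 144:56.0/41 145:56.2/46 146:56.0/48 147:56.0/52 148:55.3/51 149:54.8/51 150:54.2/51 151:53.7/51 152:53.2/51 153:52.5/50 154:52.0/51 155:51.5/51 156:51.1/52 157:50.2/50 158:48.0/42 159:47.6/42 160:46.8/42 161:46.2/41 162:45.6/41 163:45.1/42 164:44.4/41 165:43.7/41 166:43.4/42 167:42.8/42 168:42.4/43 169:41.5/42 170:40.9/41 171:40.3/41
```

Request:
{"fn": "arm_command", "kwargs": {
  "increments": [
    [[0,1.5,0],0],
    [[0,2.5,0],0],
    [[0,3.5,0],0],
    [[0,4.5,0],0],
    [[0,4.5,0],0]
  ]
}}

```text
time_s: 18.72
tcp_pos: [0.4747, 0.0584, 0.1057]
tool_rot: [0.008, 0.753, 0.658, -0.008]
contact_force: [-6.2, 2.8, 1.7]
grip_width: 0.0191
```

```bash
python3 look.py w21; python3 gap.py w21|cut -c1-800
```

```text
tip [0.4753 0.0566 0.0571] [[285.0684 244.1299]] slot [[282.5869 260.425 ]]
tip in slot frame mm 1.3902270071793397 0.68959895436713 -18.93878900587204 F -7.16716493023538 [-6.8454  2.8772  2.6195] t 18.8167
roll edge [65.24989946 67.79907606 73.13495333] shoe front [71.66129775 71.78731407 72.26076387]
102:79.5/55 103:79.1/57 104:78.5/55 105:78.0/54 106:77.5/54 107:77.1/56 108:76.6/55 109:76.0/54 110:75.6/55 111:75.2/57 112:74.6/55 113:74.0/54 114:73.5/54 115:73.1/55 116:72.5/54 117:71.7/51 118:71.1/50 119:70.7/51 120:70.2/51 121:69.6/50 122:69.1/51 123:68.5/50 124:68.2/52 125:67.5/51 126:67.2/52 127:66.6/51 128:66.1/52 129:65.5/51 130:64.9/51 131:58.9/7 132:58.3/7 133:57.7/8 134:57.0/8 135:56.5/8 136:55.6/7 137:55.3/9 138:56.8/24 140:56.9/33 141:56.9/37 142:56.8/39 143:57.0/44 144:56.9/47 145:56.7/49 146:56.4/51 147:55.8/50 148:55.2/50 149:54.8/51 150:54.2/51 151:53.8/51 152:53.0/50 153:52.6/51 154:51.9/50 155:51.6/51 156:49.2/42 157:48.8/43 158:47.8/41 159:47.6/42 160:46.8/41 161:46.2/42 162:45.7/42 163:45.0/41 164:44.4/41 165:44.0/42 166:43.3/42 167:42.7/41 168:42.4/43 169:41.7/42 170
```

Request:
{"fn": "arm_command", "kwargs": {
  "increments": [
    [[0,0.5,0],0],
    [[0,1,0],0],
    [[0,1.5,0],0],
    [[0,2,0],0],
    [[0,2,0],0]
  ]
}}

```text
time_s: 19.28
tcp_pos: [0.4752, 0.0584, 0.1057]
tool_rot: [0.007, 0.753, 0.658, -0.009]
contact_force: [-8.1, 2.3, 3.4]
grip_width: 0.0196
```

```bash
python3 look.py w22; python3 gap.py w22|cut -c1-600
```

```text
tip [0.4756 0.0565 0.057 ] [[285.0335 244.1572]] slot [[281.8918 260.5116]]
tip in slot frame mm 1.6874814335545478 0.6699071433079954 -19.0227072467439 F -6.723702783120821 [-6.4633  2.39    3.0188] t 19.3833
roll edge [65.70099637 67.52711837 73.05439261] shoe front [71.66583494 71.76323752 72.268515  ]
102:79.6/56 103:79.0/55 104:78.6/55 105:78.1/55 106:77.6/55 107:76.9/53 108:76.6/56 109:76.1/55 110:75.6/55 111:75.1/55 112:74.6/55 113:74.1/55 115:73.0/54 116:72.6/55 117:71.7/51 118:71.2/50 119:70.8/52 120:70.1/50 121:69.7/51 122:69.1/50 123:68.6/51 124:68.2/52 125:67.5/50 126:67.1/51 127:66.7/52 128:66.1/51 129:65.7/53 130:65.1/52 131:58.9/7 132:58.3/7 133:57.7/8 134:57.1/8 135:56.4/8 136:55.7/7 137:55.2/9 138:57.1/26 139:56.9/29 140:56.9/33 141:57.0/37 142:57.1/41 143:56.8/43 144:56.9/47 145:56.9/50 146:56.3/50 147:55.8/50 148:55.3/51 149:55.0/52 150:54.3/51 151:53.6/50 152:53.3/52 153:52.
```

Request:
{"fn": "arm_command", "kwargs": {
  "increments": [
    [[0,-1.5,0],0],
    [[0,-2,-5],0],
    [[0,-2,-12],0],
    [[0,-2,-20],0],
    [[0,-2,-30],0]
  ]
}}

```text
time_s: 19.85
tcp_pos: [0.4741, 0.0592, 0.1367]
tool_rot: [0.008, 0.753, 0.658, -0.008]
contact_force: [-1.5, -0.6, -0.4]
grip_width: 0.0198
```

Request:
{"fn": "arm_command", "kwargs": {
  "increments": [
    [[0,0,-20],0],
    [[0,0,-45],0],
    [[0,0,-55],0],
    [[0,0,-60],0],
    [[0,0,-60],0]
  ]
}}

```text
time_s: 20.27
tcp_pos: [0.4752, 0.0604, 0.1979]
tool_rot: [0.009, 0.753, 0.658, -0.007]
contact_force: [0.8, -0.4, -1.0]
grip_width: 0.0194
```

```bash
python3 gap.py w23|cut -c1-700; python3 hand.py w23; python3 pl.py 0.486 0.38 0.19 -10.5
```

```text
roll edge [66.67985717 72.79591589 73.47729687] shoe front [71.71220998 72.43362945 72.55019318]
98:80.0/53 99:79.3/55 100:78.6/55 101:77.9/55 102:77.2/56 103:76.4/55 104:75.7/55 105:75.0/55 106:74.2/54 107:73.4/54 108:72.7/54 109:71.8/52 110:70.9/50 111:70.2/50 112:69.5/50 113:68.8/52 114:68.0/51 115:67.3/51 116:66.6/52 117:65.8/52 118:64.9/50 119:60.2/8 120:59.3/7 121:58.4/8 122:57.5/7 123:56.7/8 124:55.8/8 125:57.1/28 126:57.3/37 127:57.1/43 128:57.2/50 129:56.5/51 130:55.7/51 131:54.9/50 132:54.1/50 133:53.5/51 134:52.7/52 135:51.8/51 136:49.9/42 137:49.0/42 138:48.1/41 139:47.4/41 140:46.4/41 141:45.7/42 142:44.9/41 143:44.2/43 144:43.4/42 145:42.4/41 146:41.4/40 147:40.7/41 148:40.0/42
n 4355 tool frame handle-top: x [-12.81   2.52  11.97] y [-11.32  -0.22  11.23] z [-38.48 -37.14 -32.34]
((-0.6581707000732422, -0.0006723403930664062), (27.178178787231445, 22.990129470825195), 0.3615749180316925)
block ((566.1981201171875, 13.47381591796875), (145.38233947753906, 452.55029296875), 33.63713455200195)
tcp [0.47 0.06 0.2 ] [-0.01  0.02  0.01  0.02  0.   -0.   -0.  ]
shift mm [318.6 -30.7  -1.2] turn 0.049 yaw now -7.7 tcp [0.4739 0.0602 0.1962] tilt 1.34 t 20.3667 F [-0.83  0.14 -0.62] q [ 0.13  0.47 -0.46  2.01  0.33  0.74 -0.68] grip 0.0196
```

View pics/w23.png

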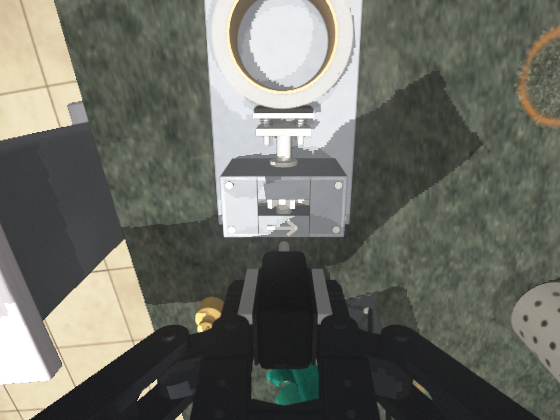

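Request:
{"fn": "arm_command", "kwargs": {
  "increments": [
    [[40,-4,0],0.01],
    [[80,-8,0],0.02],
    [[120,-12,0],0.03],
    [[160,-15,0],0.04],
    [[200,-19,0],0.05]
  ]
}}

```text
time_s: 20.78
tcp_pos: [0.4811, 0.2621, 0.19]
tool_rot: [0.008, 0.769, 0.639, -0.01]
contact_force: [1.0, 0.2, -0.6]
grip_width: 0.0193
```

```bash
python3 pl.py 0.487 0.385 0.175 -10.5
```

```text
shift mm [122.2 -16.7  11.9] turn -0.001 yaw now -10.6 tcp [0.4811 0.2621 0.19  ] tilt 1.45 t 20.7833 F [ 1.04  0.19 -0.58] q [-0.28  0.57 -0.43  1.83  0.33  0.83 -1.06] grip 0.0193
```

Request:
{"fn": "arm_command", "kwargs": {
  "increments": [
    [[38,-5,4],0],
    [[76,-10,8],0],
    [[110,-15,12],0],
    [[122,-17,12],0],
    [[122,-17,12],0]
  ]
}}

```text
time_s: 21.2
tcp_pos: [0.4843, 0.3891, 0.1729]
tool_rot: [0.006, 0.767, 0.641, -0.011]
contact_force: [0.5, -0.3, -0.4]
grip_width: 0.0194
```

Request:
{"fn": "arm_command", "kwargs": {
  "increments": [
    [[0,0,0],0],
    [[0,0,0],0],
    [[0,0,0],0],
    [[0,0,0],0],
    [[0,0,0],0]
  ]
}}

```text
time_s: 21.62
tcp_pos: [0.4849, 0.3877, 0.1731]
tool_rot: [0.007, 0.768, 0.64, -0.011]
contact_force: [-0.2, -0.4, -0.1]
grip_width: 0.0195
```

```bash
python3 pl.py 0.4912 0.4004 0.12 -10.5; python3 - <<'E'
from h import *
np.set_printoptions(precision=4,suppress=True)
c=optics.get_calibration('wrist');p,d=snap('wrist','w24'); P=cloud('wrist',d,c); s=arm.state(); M=rot(s['tool_rot'])
m=(abs(P[...,2]-.05)<.004)&(abs(P[...,1]-.4)<.06)&(abs(P[...,0]-.49)<.06)
print('block',cv2.minAreaRect((P[m][:,:2]*1000).astype(np.float32)))
h=proj('wrist',[.4913,.3991,.05],c); t=proj('wrist',s['tcp_pos']+M@[-.0006,0,.0487],c); print('hole pred',h,'tip pred',t)
z=cv2.resize(p[150:270,215:360],None,fx=5,fy=5,interpolation=cv2.INTER_CUBIC); cv2.imwrite('pics/w24z.png',z[:,:,::-1])
E
```

```text
shift mm [15.   4.1 52.8] turn 0.003 yaw now -10.4 tcp [0.4849 0.3877 0.1731] tilt 1.44 t 21.6167 F [-0.16 -0.35 -0.13] q [-0.48  0.69 -0.41  1.63  0.34  0.91 -1.21] grip 0.0195
block ((491.2243957519531, 399.03515625), (66.7463607788086, 66.18504333496094), 83.57784271240234)
hole pred [[290.1164 185.3983]] tip pred [[283.6401 243.7422]]
```

View pics/w24z.png

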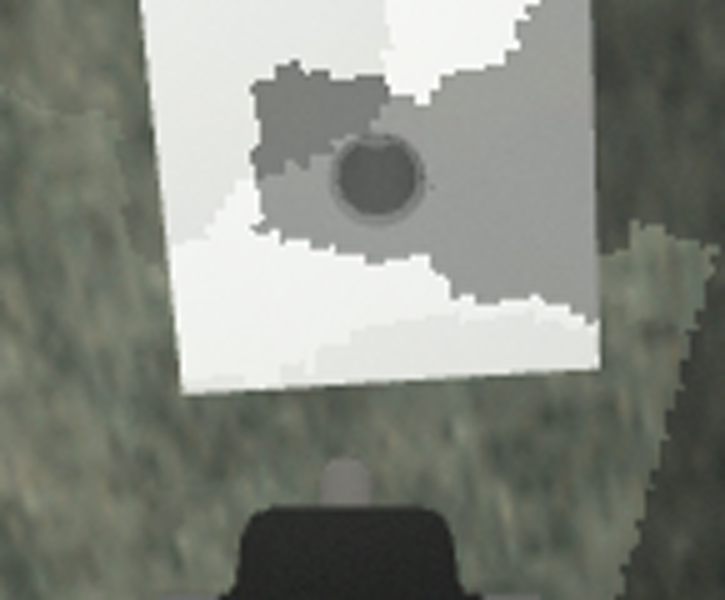

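```bash
python3 pl.py 0.4918 0.4012 0.118 -10.5
```

```text
shift mm [15.6  4.7 54.8] turn 0.003 yaw now -10.3 tcp [0.4848 0.388  0.1732] tilt 1.43 t 21.6667 F [-0.4  -0.08 -0.81] q [-0.48  0.69 -0.41  1.63  0.34  0.91 -1.21] grip 0.0194
```

Request:
{"fn": "arm_command", "kwargs": {
  "increments": [
    [[8,2,12],0],
    [[15.5,4.7,25],0],
    [[15.5,4.7,40],0],
    [[15.5,4.7,55],0],
    [[15.5,4.7,55],0]
  ]
}}

```text
time_s: 22.08
tcp_pos: [0.4901, 0.3997, 0.1133]
tool_rot: [0.007, 0.768, 0.641, -0.014]
contact_force: [-0.5, -0.9, -1.2]
grip_width: 0.0191
```

Request:
{"fn": "arm_command", "kwargs": {
  "increments": [
    [[0,0,0],0],
    [[0,0,0],0],
    [[0,0,0],0],
    [[0,0,0],0],
    [[0,0,0],0]
  ]
}}

```text
time_s: 22.5
tcp_pos: [0.4905, 0.4001, 0.1141]
tool_rot: [0.007, 0.768, 0.641, -0.013]
contact_force: [0.1, 0.4, -0.7]
grip_width: 0.0195
```

```bash
python3 pl.py 0.4918 0.4012 0.118 -10.5; python3 - <<'E'
from h import *
np.set_printoptions(precision=4,suppress=True)
s=arm.state(); M=rot(s['tool_rot']); t=s['tcp_pos']+M@[-.0006,0,.0487]; print('tip',t,proj('wrist',t),'hole',proj('wrist',[.4913,.3991,.05]))
p,d=snap('wrist','w25')
z=cv2.resize(p[150:270,215:360],None,fx=5,fy=5,interpolation=cv2.INTER_CUBIC); cv2.imwrite('pics/w25z.png',z[:,:,::-1])
E
```

```text
shift mm [ 1.2  1.  -3.9] turn 0.003 yaw now -10.3 tcp [0.4905 0.4001 0.1141] tilt 1.69 t 22.5 F [ 0.09  0.43 -0.74] q [-0.51  0.78 -0.38  1.64  0.38  0.83 -1.24] grip 0.0195
tip [0.4898 0.3982 0.0655] [[283.9002 244.1433]] hole [[286.1449 231.7103]]
```

View pics/w25z.png

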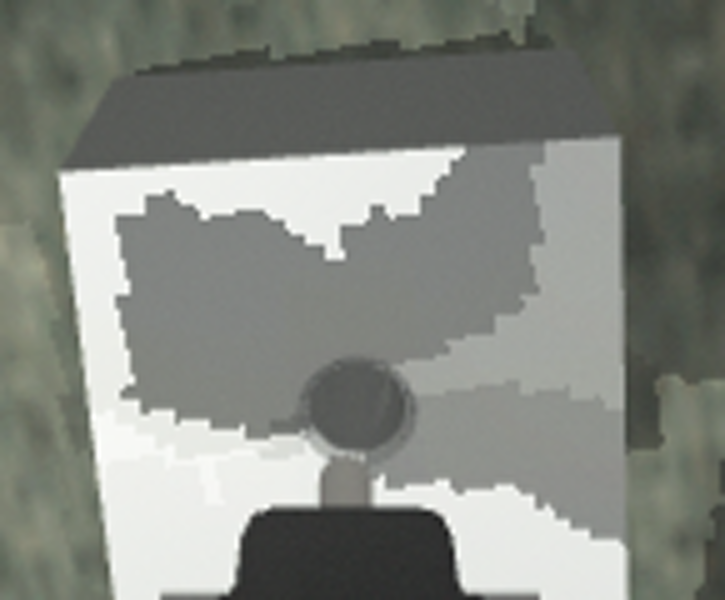

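Request:
{"fn": "arm_command", "kwargs": {
  "increments": [
    [[1.5,1.3,2],0],
    [[1.5,1.4,5],0],
    [[1.8,1.4,13],0],
    [[2,1.5,21],0],
    [[2.2,1.6,28],0]
  ]
}}

```text
time_s: 22.97
tcp_pos: [0.4917, 0.4007, 0.0847]
tool_rot: [0.007, 0.768, 0.641, -0.014]
contact_force: [-0.7, 1.1, -0.7]
grip_width: 0.0197
```

```bash
python3 pl.py 0.4918 0.4012 0.066 -10.5; python3 - <<'E'
from h import *
np.set_printoptions(precision=4,suppress=True)
s=arm.state(); M=rot(s['tool_rot']); t=s['tcp_pos']+M@[-.0006,0,.0487]; print('tip',t,M[:,2]); print(s['moment'])
E
```

```text
shift mm [ 1.1  0.1 18.6] turn 0.003 yaw now -10.3 tcp [0.4917 0.4007 0.0847] tilt 1.77 t 22.9667 F [-0.73  1.05 -0.69] q [-0.52  0.82 -0.37  1.65  0.4   0.78 -1.25] grip 0.0197
tip [0.491  0.3987 0.036 ] [-0.0128 -0.0281 -0.9995]
[ 0.0328 -0.0413 -0.0107]
```

Tip is inside the hole, no contact. Continuing down to 1–2 mm above seated.

Request:
{"fn": "arm_command", "kwargs": {
  "increments": [
    [[0.3,0,4],0],
    [[0.5,0,8],0],
    [[0.7,0,12],0],
    [[0.8,0,16],0],
    [[0.9,0,18.5],0]
  ]
}}

```text
time_s: 23.38
tcp_pos: [0.4916, 0.401, 0.0656]
tool_rot: [0.007, 0.768, 0.641, -0.014]
contact_force: [-0.8, -0.1, -0.6]
grip_width: 0.0194
```

Request:
{"fn": "arm_command", "kwargs": {
  "increments": [
    [[0,0,0],0],
    [[0,0,0],0],
    [[0,0,0],0],
    [[0,0,0],0],
    [[0,0,0],0]
  ]
}}

```text
time_s: 23.8
tcp_pos: [0.4918, 0.4011, 0.066]
tool_rot: [0.007, 0.768, 0.641, -0.014]
contact_force: [-0.2, -0.3, 0.1]
grip_width: 0.0194
```

```bash
python3 pl.py 0.4918 0.4012 0.066 -10.5; python3 -c "
from h import *
p,d=snap('side','s26'); cv2.imwrite('pics/s26z.png',cv2.resize(p[300:370,190:290],None,fx=7,fy=7,interpolation=cv2.INTER_CUBIC)[:,:,::-1])"
```

```text
shift mm [ 0.1 -0.  -0. ] turn 0.003 yaw now -10.3 tcp [0.4918 0.4011 0.066 ] tilt 1.76 t 23.8 F [-0.19 -0.31  0.1 ] q [-0.53  0.84 -0.36  1.65  0.41  0.75 -1.27] grip 0.0194
```

View pics/s26z.png

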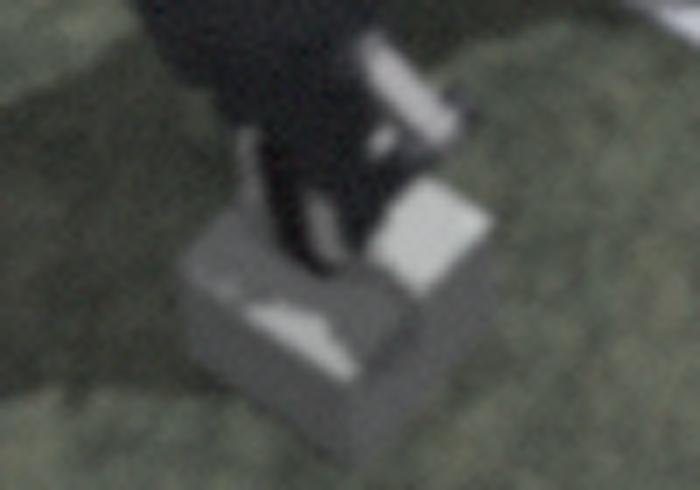

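Handle is about 1 mm above the block top with the prod in the hole. Lower 1 mm more, then release.

Request:
{"fn": "arm_command", "kwargs": {
  "increments": [
    [[0,0,0.4],0],
    [[0,0,0.8],0],
    [[0,0,1.2],0],
    [[0,0,1.2],0],
    [[0,0,1.2],0]
  ]
}}

```text
time_s: 24.27
tcp_pos: [0.4919, 0.4011, 0.065]
tool_rot: [0.007, 0.768, 0.641, -0.014]
contact_force: [-0.1, -0.0, 0.7]
grip_width: 0.0193
```

Request:
{"fn": "arm_command", "kwargs": {
  "increments": [
    [[0,0,0],0],
    [[0,0,0],0],
    [[0,0,0],0],
    [[0,0,0],0],
    [[0,0,0],0]
  ],
  "gripper": 0
}}

```text
time_s: 24.68
tcp_pos: [0.4918, 0.4011, 0.0649]
tool_rot: [0.007, 0.768, 0.641, -0.014]
contact_force: [0.1, 0.5, 0.3]
grip_width: 0.0782
```

Request:
{"fn": "arm_command", "kwargs": {
  "increments": [
    [[0,0,0],0],
    [[0,0,0],0],
    [[0,0,0],0],
    [[0,0,0],0],
    [[0,0,0],0]
  ]
}}

```text
time_s: 25.1
tcp_pos: [0.4918, 0.4011, 0.0649]
tool_rot: [0.007, 0.768, 0.641, -0.014]
contact_force: [-0.3, -0.2, -0.0]
grip_width: 0.0857
```

```bash
python3 pl.py 0.4918 0.4012 0.25 -10.5; python3 -c "
from h import *
snap('wrist','w27')"
```

```text
shift mm [  -5.4   -1.4 -185. ] turn 0.003 yaw now -10.3 tcp [0.4918 0.4011 0.0649] tilt 1.75 t 25.1 F [-0.3  -0.18 -0.03] q [-0.53  0.85 -0.36  1.65  0.41  0.75 -1.27] grip 0.0857
```

View pics/w27.png

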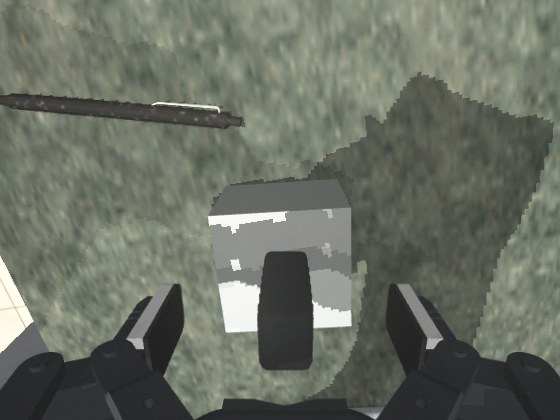

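Released: the handle stands alone at (285,310) with the open fingers well clear. Retreat upward.

Request:
{"fn": "arm_command", "kwargs": {
  "increments": [
    [[0,0,-20],0],
    [[0,0,-55],0],
    [[0,0,-95],0],
    [[0,0,-130],0],
    [[0,0,-155],0]
  ]
}}

```text
time_s: 25.57
tcp_pos: [0.4944, 0.4065, 0.2235]
tool_rot: [0.006, 0.768, 0.641, -0.012]
contact_force: [0.1, 0.5, 0.1]
grip_width: 0.0856
```

Request:
{"fn": "arm_command", "kwargs": {
  "increments": [
    [[0,0,0],0],
    [[0,0,0],0],
    [[0,0,0],0],
    [[0,0,0],0],
    [[0,0,0],0]
  ]
}}

```text
time_s: 25.98
tcp_pos: [0.4937, 0.4056, 0.2216]
tool_rot: [0.007, 0.768, 0.641, -0.013]
contact_force: [0.1, -0.7, 0.6]
grip_width: 0.0855
```

```bash
python3 blk.py; python3 - <<'E'
from h import *
np.set_printoptions(precision=4,suppress=True)
p,d=snap('top','t28'); P=cloud('top',d)
cv2.imwrite('pics/t28z.png',cv2.resize(p[210:285,130:310],None,fx=4.4,fy=4.4,interpolation=cv2.INTER_CUBIC)[:,:,::-1])
for t in ['stapler','mug','spare_roll','weight_0']: print(t,[(round(x['conf'],2),w('top',x['location'])) for x in landmark_of(t,'top')[:2]])
print(arm.state()['tcp_pos'],arm.state()['time_s'])
E
```

```text
block 0.046 3917 ((491.1840515136719, 398.9171142578125), (67.06742858886719, 66.16120147705078), 83.50318908691406) 0.050143652420637896
adjuster 0.095 829 ((492.2236633300781, 400.5591735839844), (25.725133895874023, 19.50615692138672), 80.15193939208984) 0.10182557474822268
stapler []
mug [(0.77, array([ 0.7666, -0.1373,  0.0001]))]
spare_roll [(0.68, array([ 0.7799,  0.1798, -0.0023])), (0.23, array([ 0.4909,  0.3957, -0.0014]))]
weight_0 [(0.6, array([ 0.3797, -0.0796, -0.0024])), (0.23, array([ 0.4751,  0.0572, -0.0014]))]
[0.4943 0.4065 0.2233] 26.3833
```

View pics/w3.png

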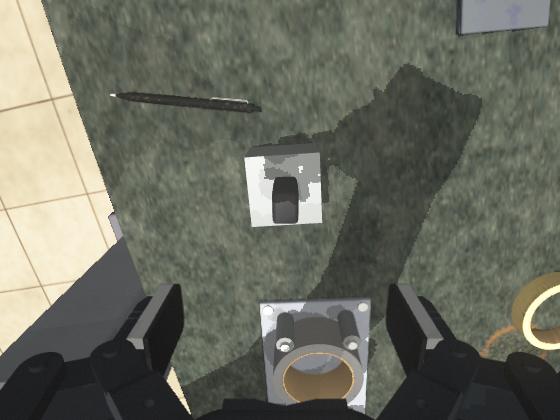

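View pics/t28z.png

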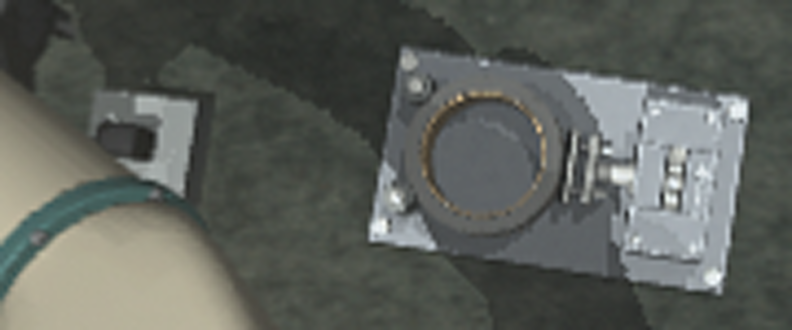

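```bash
python3 -c "
from rig import arm
print(arm.sign_off())"
```

```text
the job is handed in; nothing more can be done
None
```

I turned the star wheel about 1.35 teeth in the arrow direction over three strokes, so the shoe now bears on the roll, then stood the tool back in its block and handed in at about 26 s.

- **Brake load:** the last measured spring compression was about 2.1 mm, roughly 8 N on the roll. The push at the wheel rose from about 4.8 N to about 7 N. Both are a little under the 10 N target, inside the 4–20 N window. The compression reading is good to about 0.5 mm, or 2 N.
- **Tool:** released with the handle top at 102 mm, which means it is seated on the block. It sits about 2 mm from the block's middle. The gripper was open and about 0.12 m above it.
- **Surroundings:** the end-state top camera found the mug, beige roll and check weight within about 6 mm of their first readings, which is about the detector's error. It did not find the stapler in that last picture, so that one is unconfirmed; the arm only passed over it, high up.
- **Disagreements:** the side camera put the slot 2–3 mm off the wrist camera in y. I relied mainly on the wrist camera with a small correction, and the prod went into the slot without contact force. The roll also slid about 1 mm before it met the rollers, so the load only built up on the third stroke.

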